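Put the bottle-washing set back in its tray

TASK

Put the washed bottle set back in the grey tray: lay each of the three capped plastic bottles down in the cradle made for its size, with its cap end in the notch, and lay the bristled brush by its steel grip across the two V rests. Leave the corked glass bottle and the steel muddler without bristles where they lie.

Things in the scene. Friction and masses are not known exactly. Their poses are not given: they have to be found in the camera images.
- pet_small_mid (a point): Smallest of three clear PET bottles with white twist cap, empty (24 g), lying on its side on the table, round, can roll: 52 mm diameter, 116 mm long; straight body for 78 mm from the bottom end, then shoulder, neck, 30 mm cap. Point: on the axis at mid-length, 26 mm above the table (grasp across the body here). x points along the axis to the cap; z turns as it rolls.
- pet_mid_mid (a point): Middle-sized of three clear PET bottles with white twist cap, empty (30 g), lying on its side on the table, round, can roll: 58 mm diameter, 150 mm long; straight body for 100 mm from the bottom end, then shoulder, neck, 30 mm cap. Point: on the axis at mid-length, 29 mm above the table (grasp across the body here). x points along the axis to the cap; z turns as it rolls.
- pet_large_mid (a point): Largest of three clear PET bottles with white twist cap, empty (40 g), lying on its side on the table, round, can roll: 64 mm diameter, 184 mm long; straight body for 126 mm from the bottom end, then shoulder, neck, 30 mm cap. Point: on the axis at mid-length, 32 mm above the table (grasp across the body here). x points along the axis to the cap; z turns as it rolls.
- brush_grip (a point): Stainless bottle brush, 90 g, 165 mm long, lying on the table, round, can roll: steel grip 18 mm diameter, 90 mm long, a 22 mm collar at each end, then a short wire stem and a head of off-white bristles, 22 mm diameter, 48 mm long. Point: on the axis at the grip's middle (about its balance point), 11 mm above the table. x points along the axis away from the bristles.
- seat_small (a point): Shortest of three fixed off-white cradles side by side (98 mm apart) in the grey tray, for the 52 x 116 mm bottle: round trough 64 mm wide, ridges 7 mm over its bottom; end wall 18 mm high, 8 mm clear of the bottle; cheeks 44 mm apart at the cap end, axis high. Point: where the seated bottle's mid-length axis point is, 34 mm above the table. x: to the cap notch; z up.
- seat_mid (a point): Middle-length of three fixed off-white cradles side by side (98 mm apart) in the grey tray, for the 58 x 150 mm bottle: round trough 70 mm wide, ridges 7 mm over its bottom; end wall 20 mm high, 8 mm clear of the bottle; cheeks 50 mm apart at the cap end, axis high. Point: where the seated bottle's mid-length axis point is, 37 mm above the table. x: to the cap notch; z up.
- seat_large (a point): Longest of three fixed off-white cradles side by side (98 mm apart) in the grey tray, for the 64 x 184 mm bottle: round trough 76 mm wide, ridges 7 mm over its bottom; end wall 22 mm high, 8 mm clear of the bottle; cheeks 50 mm apart at the cap end, axis high. Point: where the seated bottle's mid-length axis point is, 40 mm above the table. x: to the cap notch; z up.
- brush_seat (a point): Fixed brush rest in the grey tray (280 x 316 mm, rim 22 mm), on the robot's side of the cradles: two off-white V-notched saddles, 22 mm high, 59 mm clear between them, foot 4 mm. Point: where the middle of the brush's grip axis is when it lies in both Vs, 26 mm above the table. x points from saddle to saddle, across the cradles; z up. Brush may lie either way round.
- glass_bottle_mid (a point): Does not belong in the tray: clear glass bottle of square section, 56 x 56 mm, 160 mm long, brown cork in place of a cap, lying flat on the table. Point: at its middle, 28 mm above the table; x points to the cork.
- muddler_mid (a point): Does not belong in the tray: plain stainless bar muddler without bristles, lying on the table: 16 mm rod, 180 mm long, a 24 mm pommel at one end, a 24 mm solid steel head at the other. Point: on its axis at mid-length, 12 mm above the table; x points to the head.
There are look-alikes about, which are no part of the job. Leave any blue look-alike of the part that bears pet_small_mid alone. What is shaped like the part that bears pet_large_mid but pink is not meant.

How it is judged (in metres and radians):
At the end, for the whole second after the job is handed in: Each PET bottle at rest in its own cradle: mid-point within 12 mm along, 10 across, 5 in height of the seat, axis within 0.12 rad. Brush at rest on both saddles: grip's middle within 14 mm along, 10 across, 5 in height, axis within 0.12 rad. Glass bottle and muddler within 30 mm of their start (x of pet_small_mid in the frame of seat_small between -0.012 and 0.012 m and y of pet_small_mid in the frame of seat_small between -0.01 and 0.01 m and z of pet_small_mid in the frame of seat_small between -0.005 and 0.005 m and angle between the x axis of pet_small_mid and the x axis of seat_small, either way round below 0.12 rad and x of pet_mid_mid in the frame of seat_mid between -0.012 and 0.012 m and y of pet_mid_mid in the frame of seat_mid between -0.01 and 0.01 m and z of pet_mid_mid in the frame of seat_mid between -0.005 and 0.005 m and angle between the x axis of pet_mid_mid and the x axis of seat_mid, either way round below 0.12 rad and x of pet_large_mid in the frame of seat_large between -0.012 and 0.012 m and y of pet_large_mid in the frame of seat_large between -0.01 and 0.01 m and z of pet_large_mid in the frame of seat_large between -0.005 and 0.005 m and angle between the x axis of pet_large_mid and the x axis of seat_large, either way round below 0.12 rad and x of brush_grip in the frame of brush_seat between -0.014 and 0.014 m and y of brush_grip in the frame of brush_seat between -0.01 and 0.01 m and z of brush_grip in the frame of brush_seat between -0.005 and 0.005 m and angle between the x axis of brush_grip and the x axis of brush_seat, either way round below 0.12 rad and linear speed of each of pet_small, pet_mid, pet_large, brush below 0.02 m/s and distance of each of glass_bottle_mid, muddler_mid from where it was at the start of the episode below 0.03 m); the robot touches nothing.
It fails at once if the corked glass bottle is moved from its place (more than 30 mm) (distance of glass_bottle_mid from where it was at the start of the episode above 0.03 m).
It fails at once if the steel muddler is moved from its place (more than 30 mm) (distance of muddler_mid from where it was at the start of the episode above 0.03 m).
It also fails if it takes over 106 s, if anything falls off the work surface, if the arm or the gripper's body presses on something with over 40 N, if the wrist force passes 120 N, or if a joint passes its speed limit or range.

ROBOT

A 6-joint arm with a two-finger parallel gripper is mounted at the origin on the work surface. World frame = base frame: x ahead of the robot, y to its left, z up, the work surface at z = 0. Lengths are in m, angles in degrees, forces in N, time in s.
With the tool pointing down it reaches from about 0.325 to 0.925 m from the base axis. Payload 3.1 kg.
Tool frame: the origin (TCP) lies midway between the tips of the shut fingers; the grasp point (between the pads) lies 19 mm behind it; z points along the fingers, y is the direction in which the jaws open and shut (so a half turn about z gives the same grasp; the last joint's range is limited). The gripper opens to 85 mm and grips with 20 to 120 N. Pads are 22 mm wide; open, the fingers measure 114 mm over their backs; the gripper's body (76 mm by 85 mm) begins 54 mm behind the grasp point. The pads swing forward as they close: fully open they stand 13 mm farther back than shut.
Start: joints at [68.285, 12.427, 92.441, -0, 75.132, -6.429], TCP at [0.165, 0.603, 0.231] pointing down, gripper open.
Joint ranges: [-157.48, 157.48], [-44.54, 120.13], [17.64, 146.25], [-64.5, 244.5], [7.68, 150.69], [-147.95, 147.95]. Speed limits (degrees/s): [159.86, 159.86, 180, 180, 180, 180].

INTERFACE

Orientations are given as [roll, pitch, yaw] about the fixed x, y, z axes, in that order (R = Rz(yaw) Ry(pitch) Rx(roll)).
In Python, from rig import ctrl, optics gives the robot as it stands.
- The arm moves only by the shell command python3 -m creep 'ROWS'. ROWS is JSON, one flat list of numbers, 7 for each row, row after row: the opening, from 0 (shut) to 1 (fully open), then the shift along the tool's x, y, z in mm, then the turn, a rotation vector about the tool's x, y, z in rad. A call has 1 to 8 rows; each row shifts and turns the commanded pose from where the row before left it, along the tool's axes as they then stand; what a row does not reach is not made up. A row lasts 1/12 s, in which the tool goes at most 41.7 mm and 7.16 degrees, less where a joint would pass 70% of its speed; a pose out of reach is approached as far as the arm can. A call with a gripper value outside its range is refused whole. The fingers move at their own pace and stop on an object; the grip force is fixed at half the most. Time passes only in rows, so rows that do not move let the fingers close. It gives the time, the measured TCP pose, the force and the opening at its end, in the units of the state.
- ctrl.read_state(): the state, without advancing time (a new reading comes with each control period).
- optics.snapshot(name): name is "scene" or "top"; returns a dict with "pixels" (384x512x3 uint8, red, green, blue), "fx", "fy", "cx", "cy" (pixels), "eye" and "attitude" of the camera in the world. Camera axes: x right, y down, z forward; pixel columns grow to the right and rows downward; lengths in m; the calibration is good to about 2 mm. A picture is of the moment at which its call begins. There is no depth.
- ctrl.sign_off(): hands the job in, once; it reports no verdict.
The state is a dict: "time": time; "joints": joint angles; "joint_velocities": joint speeds; "joint_efforts": joint torques, N m; "tool_pos": TCP position; "tool_rot": TCP orientation; "ft_force": force on the tool from outside, world axes, zero at the start; "moment": the same for the moment, N m; "grip_width": finger opening in m.
Only numpy, scipy, OpenCV 4.12 (cv2) and the standard library are available. Lean on these libraries where they do the work, as an engineer would, in place of code of your own. Each camera call takes 0.05 s, during which the arm holds its last target.

## Working session

There is one attempt and no reset: what is moved stays moved. The work goes in short steps, Python scripts to look and compute and a shell command to move; the robot and the scene stay as the last step left them, time stands still between calls to the robot, and variables do not carry over. Pictures are saved under pics/ and viewed, and the job is handed in when it is done.

```bash
mkdir -p pics; ls
python3 - <<'E'
from rig import ctrl, optics
import cv2
for n in ("scene","top"):
    s=optics.snapshot(n); print({k:v for k,v in s.items() if k!="pixels"})
    cv2.imwrite(f"pics/{n}0.png",s["pixels"][:,:,::-1])
print(ctrl.read_state())
E
```

```text
pics
{'fx': 382.28451204609, 'fy': 382.28451204609, 'cx': 254.3650474257195, 'cy': 189.32373546467005, 'eye': array([ 1.04833824, -0.23794407,  1.02680873]), 'attitude': array([-146.18164352,   -0.5990652 ,   72.28944703])}
{'fx': 360.6298785087689, 'fy': 360.6298785087689, 'cx': 255.96376753666704, 'cy': 197.50265232051112, 'eye': array([ 0.1927785 , -0.03959677,  1.23856948]), 'attitude': array([-169.96418629,   -0.67912559,  -89.04891391])}
{'time': 0.1, 'joints': array([ 6.82840185e+01,  1.24755586e+01,  9.25209427e+01,  1.71306873e-03,
        7.51322951e+01, -6.42791984e+00]), 'joint_velocities': array([-0.08444259, -0.16579977, -0.18056018, -0.05591969,  0.03657487,
       -0.00410819]), 'joint_efforts': array([-5.03744959e-04, -3.98082626e+01, -3.04965627e+01, -1.94188669e-04,
        4.32773115e-03, -2.37621549e-05]), 'tool_pos': array([0.16448027, 0.60219528, 0.23004993]), 'tool_rot': array([-1.79872199e+02, -1.60634726e-02,  1.64711479e+02]), 'ft_force': array([ 0.56506978, -0.53551754, -0.60523781]), 'moment': array([0.03130015, 0.00897534, 0.00307798]), 'grip_width': 0.08547148832225548}
```

View pics/scene0.png

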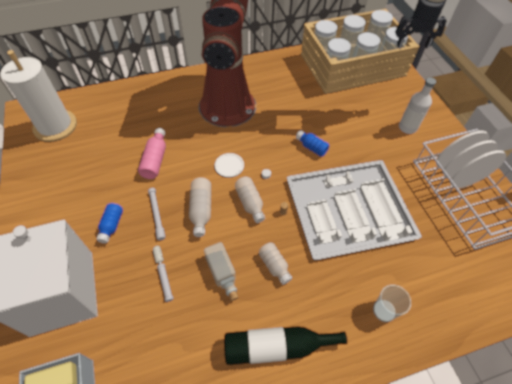

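View pics/top0.png

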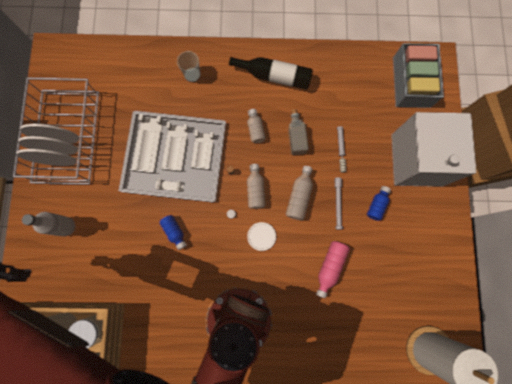

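The top view shows three clear bottles at about (257,127), (256,186) and (300,193). The corked glass bottle is at (298,132), two rods are at (342,148) and (339,203), and the tray is at (175,155). There are look-alikes: blue at (172,232) and (379,203), pink at (333,268). I'll enlarge next.

```bash
cat > h.py <<'E'
import numpy as np, cv2
from scipy.spatial.transform import Rotation as R
from rig import ctrl, optics
def cam(n): return optics.snapshot(n)
def ray(s,uv):
    uv=np.atleast_2d(np.array(uv,float)); Rm=R.from_euler('xyz',s['attitude'],degrees=True).as_matrix()
    d=np.c_[(uv[:,0]-s['cx'])/s['fx'],(uv[:,1]-s['cy'])/s['fy'],np.ones(len(uv))]@Rm.T
    return np.array(s['eye']),d
def plane(s,uv,z):
    e,d=ray(s,uv); return e+d*((z-e[2])/d[:,2])[:,None]
def proj(s,p):
    Rm=R.from_euler('xyz',s['attitude'],degrees=True).as_matrix()
    c=(np.atleast_2d(p)-s['eye'])@Rm
    return np.c_[s['fx']*c[:,0]/c[:,2]+s['cx'],s['fy']*c[:,1]/c[:,2]+s['cy']]
def crop(s,x0,y0,x1,y1,k,fn):
    im=s['pixels'][y0:y1,x0:x1,::-1]; cv2.imwrite(fn,cv2.resize(im,None,fx=k,fy=k,interpolation=cv2.INTER_CUBIC))
E
python3 - <<'E'
from h import *
t=cam('top'); 
crop(t,230,90,360,240,4,'pics/t1.png'); crop(t,110,100,240,215,5,'pics/t2.png')
s=cam('scene'); crop(s,90,150,420,310,2.4,'pics/s1.png')
print(plane(t,[[235,340],[130,112],[226,120],[215,200],[121,190]],0.02).round(3), plane(s,[[230,110],[288,177],[383,163],[416,238],[323,257]],0.02).round(3))
E
```

```text
[[-0.056  0.009  0.02 ]
 [ 0.71   0.404  0.02 ]
 [ 0.687  0.061  0.02 ]
 [ 0.397  0.09   0.02 ]
 [ 0.426  0.413  0.02 ]] [[ 0.048 -0.001  0.02 ]
 [ 0.396  0.096  0.02 ]
 [ 0.436  0.419  0.02 ]
 [ 0.714  0.378  0.02 ]
 [ 0.687  0.093  0.02 ]]
```

View pics/t1.png

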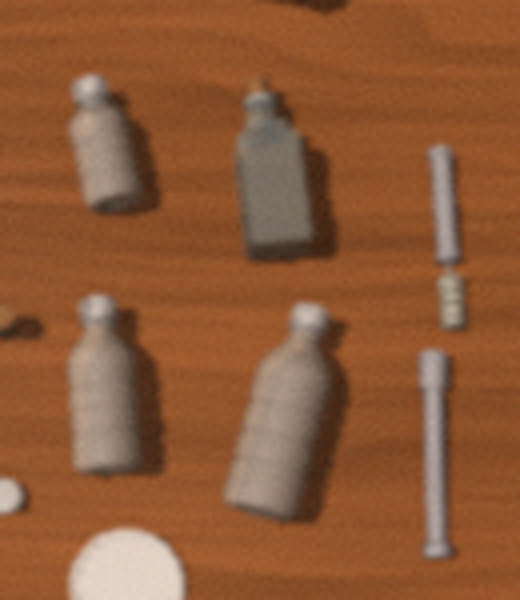

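View pics/t2.png

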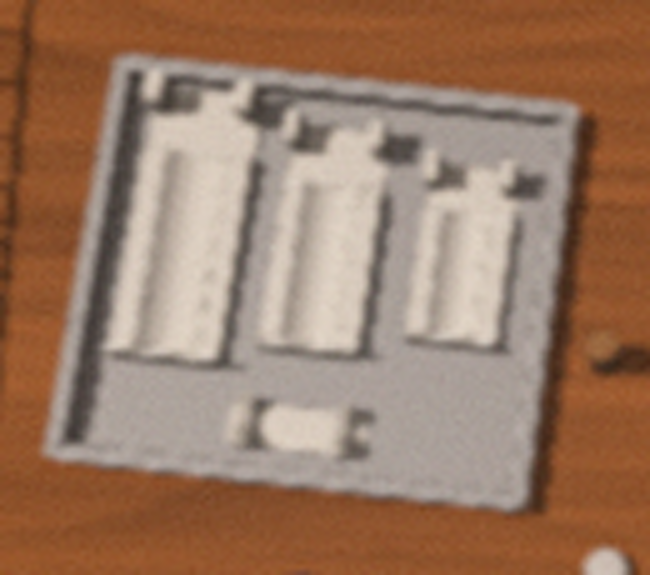

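View pics/s1.png

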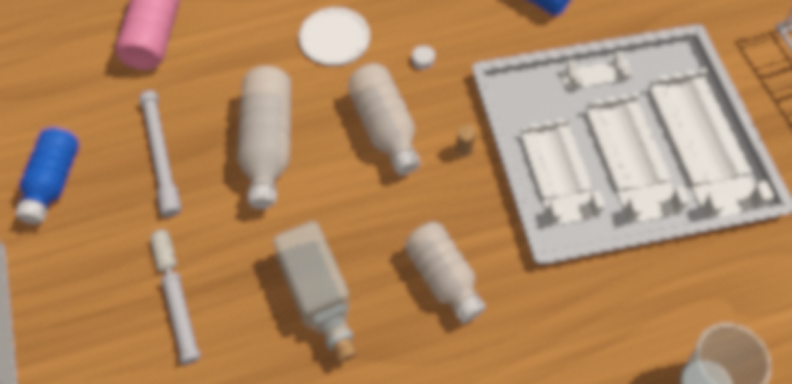

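```bash
cat > m.py <<'E'
from h import *
def mask(s,box,smax=105,vmin=75):
    x0,y0,x1,y1=box
    hsv=cv2.cvtColor(s['pixels'],cv2.COLOR_RGB2HSV)
    m=((hsv[...,1]<smax)&(hsv[...,2]>vmin)).astype(np.uint8)
    o=np.zeros_like(m); o[y0:y1,x0:x1]=m[y0:y1,x0:x1]
    n,l,st,c=cv2.connectedComponentsWithStats(o)
    k=1+np.argmax(st[1:,4]); return l==k
def axis(s,m,zc,zlo,zhi):
    # cast outline to plane zc, return line fit through slice midpoints + ends
    v,u=np.nonzero(m); P=plane(s,np.c_[u,v],zc)[:,:2]
    c=P.mean(0); w,V=np.linalg.eigh(np.cov((P-c).T)); a=V[:,1]; a=a*np.sign(a[0]); n=np.array([-a[1],a[0]])
    t=(P-c)@a; q=(P-c)@n
    # refine by slice mids
    bins=np.linspace(t.min()+.01,t.max()-.01,12); ms=[];ws=[]
    for i in range(11):
        k=(t>=bins[i])&(t<bins[i+1])
        if k.sum()>2: ms.append([(bins[i]+bins[i+1])/2,(q[k].min()+q[k].max())/2]); ws.append(np.ptp(q[k]))
    ms=np.array(ms); p=np.polyfit(ms[:,0],ms[:,1],1)
    ang=np.degrees(np.arctan2(a[1],a[0])+np.arctan(p[0]))
    def endpt(tt,z):
        uv=proj(s,[[*(c+a*tt+n*np.polyval(p,tt)),zc]]); return plane(s,uv,z)[0,:2]
    return endpt(t.min(),zlo),endpt(t.max(),zhi),ang,np.array(ws)
E
cat > b.py <<'E'
from m import *
t=cam('top'); s=cam('scene')
# name: r, top box, scene box, cap r
obs={'small':(.026,(245,105,268,147),(258,240,296,286),.015,116),'mid':(.029,(245,160,270,212),(234,174,268,224),.015,150),'large':(.032,(284,162,318,222),(186,174,215,240),.015,184),
'brush':(.011,(333,122,350,175),(150,244,175,302),.011,165)}
vis=t['pixels'].copy(); vs=s['pixels'].copy()
for k,(r,bt,bs,rc,L) in obs.items():
    for nm,S,b,zl,zh,V in (('top',t,bt,0.0,r+rc,vis),('scn',s,bs,2*r,r-rc,vs)):
        m=mask(S,b); V[m]=V[m]//2+np.array([0,120,0],np.uint8)
        e0,e1,a,w=axis(S,m,r,zl,zh)
        print(k,nm,'mid',((e0+e1)/2).round(4),'len',round(np.hypot(*(e1-e0))*1e3,1),L,'ang',a.round(1),'w',(w*1e3).round(0)[[1,3,5,8]], m.sum())
S={'pixels':vis}; crop(S,230,90,360,240,4,'pics/v1.png'); crop({'pixels':vs},140,150,300,310,3,'pics/v2.png')
E
python3 b.py
```

```text
small top mid [ 0.6687 -0.043 ] len 111.0 116 ang 12.4 w [46. 46. 45. 36.] 398
small scn mid [ 0.6684 -0.0439] len 115.5 116 ang 11.6 w [55. 54. 54. 46.] 745
mid top mid [ 0.4494 -0.047 ] len 144.1 150 ang 3.9 w [55. 52. 55. 41.] 604
mid scn mid [ 0.4492 -0.0483] len 147.0 150 ang 3.1 w [60. 60. 61. 52.] 799
large top mid [ 0.4305 -0.2046] len 178.9 184 ang -15.1 w [61. 59. 60. 46.] 827
large scn mid [ 0.4296 -0.2025] len 179.9 184 ang -14.6 w [60. 62. 64. 59.] 1081
brush top mid [ 0.5928 -0.3502] len 160.0 165 ang 3.0 w [18. 18. 18. 19.] 250
brush scn mid [ 0.591  -0.3506] len 162.7 165 ang 2.6 w [25. 20. 22. 21.] 478
```

Run:
```python
from m import *
t=cam('top'); s=cam('scene')
crop(t,115,105,230,205,7,'pics/t3.png'); crop(s,285,155,420,260,5.9,'pics/s3.png')
for S,b,n in ((t,(115,105,230,205),'top'),(s,(284,155,420,262),'scn')):
    m=mask(S,b,70,60).astype(np.uint8)
    m=cv2.morphologyEx(m,cv2.MORPH_OPEN,np.ones((5,5)))
    c=max(cv2.findContours(m,0,1)[0],key=cv2.contourArea)
    h=cv2.convexHull(c)[:,0].astype(float)
    P=plane(S,h,.022)[:,:2].astype(np.float32)
    r=cv2.minAreaRect(P*1000); print(n,r); q=cv2.approxPolyDP(c,8,True)[:,0]; print(q.tolist(), plane(S,q,.022)[:,:2].round(3).tolist())
    g=cv2.cvtColor(S['pixels'],cv2.COLOR_RGB2GRAY); print(np.percentile(g[m>0],[10,50,70,80,90,95]))
```

```text
top ((552.5548095703125, 241.87350463867188), (333.3358459472656, 296.5965270996094), 84.53953552246094)
[[134, 111], [120, 190], [215, 200], [224, 121]] [[0.713, 0.389], [0.426, 0.415], [0.397, 0.089], [0.682, 0.068]]
[107.1 161.  172.  194.  203.  206. ]
scn ((555.6453857421875, 241.13088989257812), (335.7959289550781, 300.7706604003906), 84.67605590820312)
[[382, 161], [287, 177], [313, 259], [419, 238]] [[0.429, 0.419], [0.396, 0.092], [0.685, 0.063], [0.717, 0.385]]
[138. 192. 200. 216. 223. 225.]
```

View pics/s3.png

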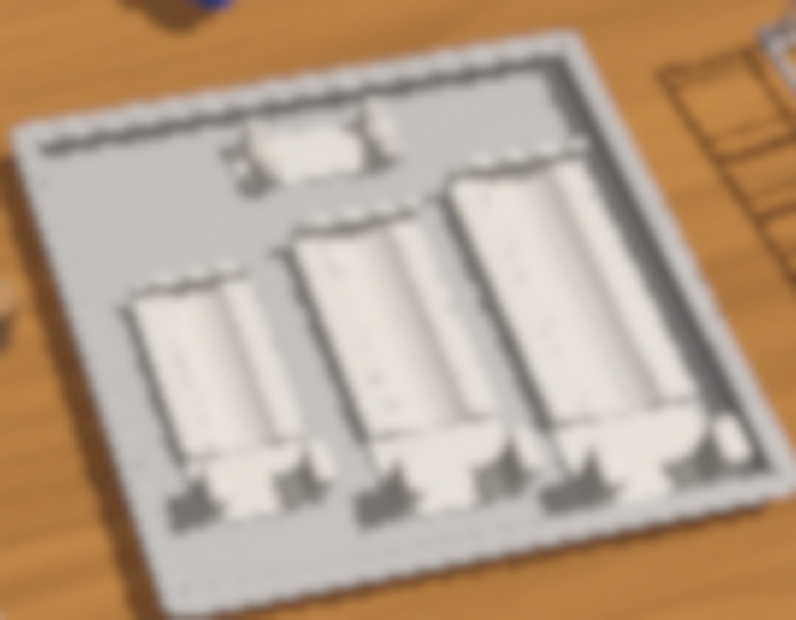

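View pics/t3.png

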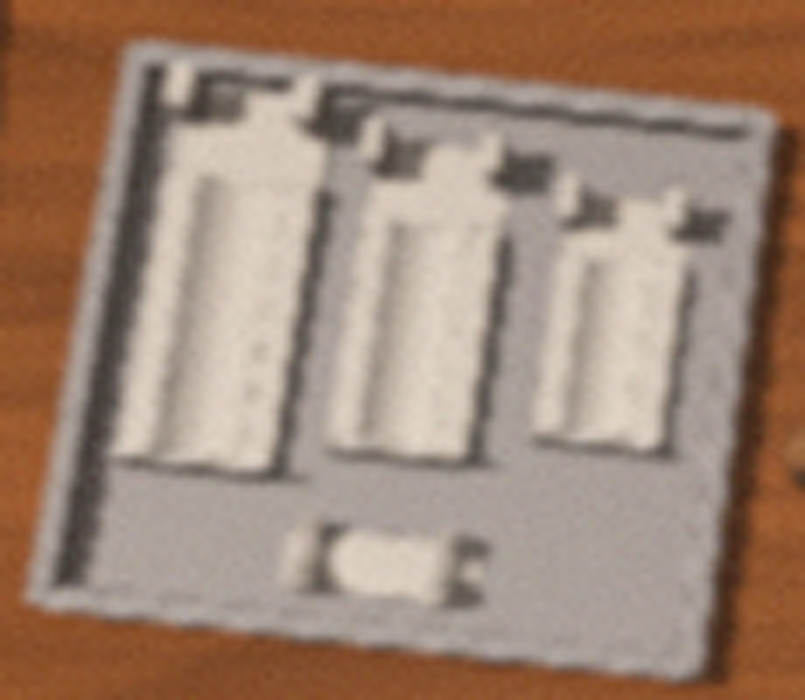

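View pics/v1.png

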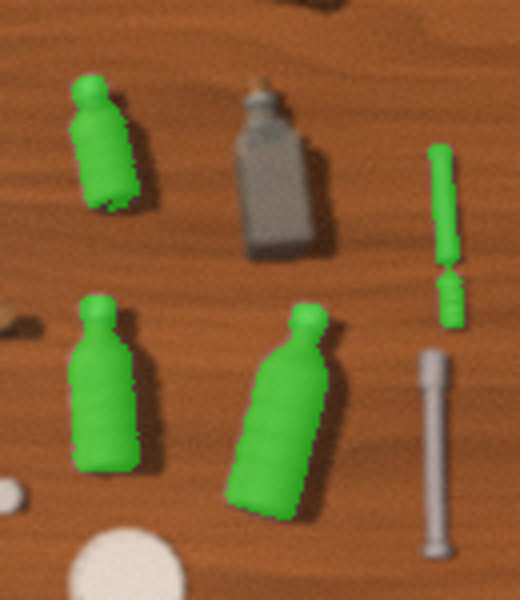

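Run:
```python
from m import *
t=cam('top'); s=cam('scene')
yaw=np.radians(-5.5); a=np.array([np.cos(yaw),np.sin(yaw)]); n=np.array([-a[1],a[0]]); C=np.array([.554,.2415])
for S,b,n_,th in ((t,(118,108,228,203),'top',184),(s,(287,160,418,258),'scn',209)):
    g=cv2.cvtColor(S['pixels'],cv2.COLOR_RGB2GRAY); m=(cv2.GaussianBlur(g,(3,3),0)>th).astype(np.uint8); o=np.zeros_like(m); x0,y0,x1,y1=b; o[y0:y1,x0:x1]=m[y0:y1,x0:x1]
    cnt,l,st,ce=cv2.connectedComponentsWithStats(o)
    V=S['pixels'].copy(); V[o>0]=[0,200,0]; crop({'pixels':V},*b,5,f'pics/m_{n_}.png')
    for i in range(1,cnt):
        if st[i,4]<20: continue
        v,u=np.nonzero(l==i); P=plane(S,np.c_[u,v],.016)[:,:2]-C
        X=P@a*1e3;Y=P@n*1e3
        print(n_,st[i].tolist(),'x',X.min().round(1),X.max().round(1),'y',Y.min().round(1),Y.max().round(1))
        # rows of x
        if st[i,4]>150:
            for x in range(int(X.min()),int(X.max()),15):
                k=(X>=x)&(X<x+15)
                if k.sum()>3: print('   ',x,np.percentile(Y[k],[2,98]).round(1),np.mean(np.percentile(Y[k],[2,98])).round(1))
```

```text
top [132, 117, 29, 54, 748] x -62.8 134.2 y 62.4 135.7
    -62 [ 66.4 134.5] 100.4
    -47 [ 65.2 133.5] 99.4
    -32 [ 65.2 134.8] 100.0
    -17 [ 66.4 134.4] 100.4
    -2 [ 65.8 133.5] 99.7
    13 [ 65.3 133.1] 99.2
    28 [ 67.  133.6] 100.3
    43 [ 65.9 134. ] 99.9
    58 [ 66.1 133. ] 99.5
    73 [ 66.6 132.5] 99.6
    88 [ 64.3 130.7] 97.5
    103 [ 73.5 111.8] 92.6
    118 [75.  97.9] 86.5
top [162, 125, 25, 44, 576] x -45.8 115.2 y -32.4 36.2
    -45 [-29.2  34.5] 2.7
    -30 [-30.   33.9] 2.0
    -15 [-28.9  35.6] 3.3
    0 [-29.7  33.8] 2.1
    15 [-29.8  33.2] 1.7
    30 [-28.9  32. ] 1.6
    45 [-29.7  33.7] 2.0
    60 [-27.5  33. ] 2.8
    75 [-29.8  30.1] 0.2
    90 [-21.    5.2] -7.9
    105 [-21.4   0. ] -10.7
top [192, 134, 20, 34, 394] x -28.9 93.1 y -125.7 -65.8
    -28 [-125.1  -68.7] -96.9
    -13 [-123.7  -67.1] -95.4
    2 [-124.6  -67.5] -96.1
    17 [-125.2  -68.9] -97.0
    32 [-124.2  -66.8] -95.5
    47 [-124.8  -68.2] -96.5
    62 [-123.7  -73.7] -98.7
    77 [-116.3  -96.4] -106.4
top [163, 181, 15, 9, 106] x -121.9 -93.6 y -28.5 19.9
scn [330, 177, 15,
[... 570 characters left out ...]
-40.2 117.8 y -33.4 31.2
    -40 [-29.6   3.9] -12.9
    -25 [-29.    4.8] -12.1
    -10 [-29.5   5.3] -12.1
    5 [-28.9   4.5] -12.2
    20 [-30.1   5.5] -12.3
    35 [-29.4   5.2] -12.1
    50 [-30.    4.5] -12.8
    65 [-28.2  22.5] -2.9
    80 [-31.1  29.1] -1.0
    95 [-19.7  10.4] -4.7
    110 [-19.1  -0.2] -9.7
scn [324, 204, 12, 24, 94] x -23.6 60.4 y -78.0 -65.7
scn [309, 206, 26, 36, 380] x -24.9 100.3 y -125.5 -76.1
    -24 [-124.8  -94.2] -109.5
    -9 [-124.1  -93.5] -108.8
    6 [-125.1  -93.3] -109.2
    21 [-124.4  -93.5] -108.9
    36 [-124.5  -93. ] -108.8
    51 [-124.7  -92.5] -108.6
    66 [-118.   -77.2] -97.6
    81 [-117.4  -94.1] -105.8
    96 [-112.1  -97.6] -104.9
```

View pics/m_top.png

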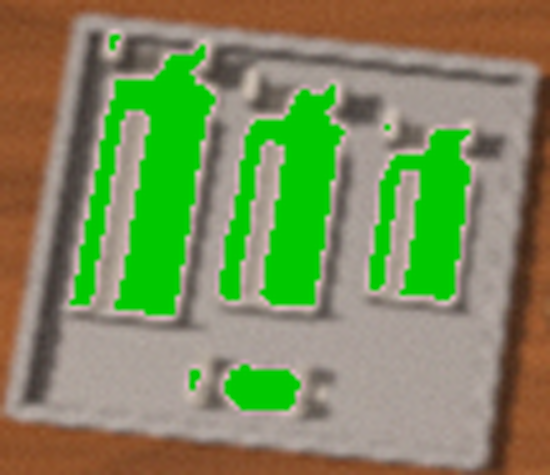

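View pics/m_scn.png

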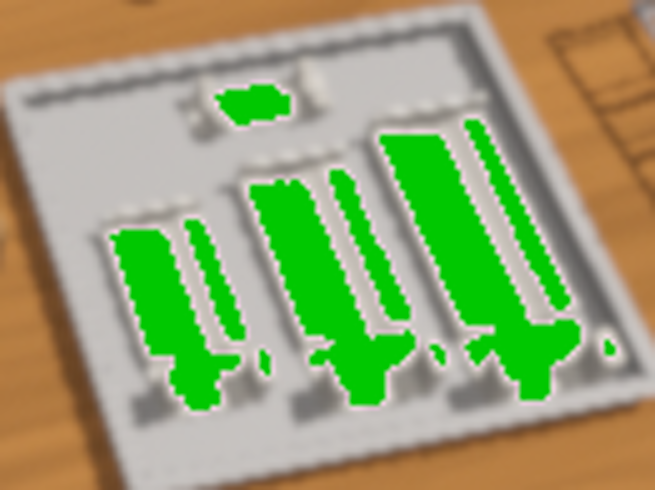

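```bash
cat > g.py <<'E'
from h import *
import sys
yaw=np.radians(-5.5); a=np.array([np.cos(yaw),np.sin(yaw)]); n=np.array([-a[1],a[0]]); C=np.array([.554,.2415])
T=lambda x,y:C+a*x+n*y
def go(x,y,z,yaw):
    st=ctrl.read_state(); p=st['tool_pos']; Rm=R.from_euler('xyz',st['tool_rot'],degrees=True)
    Rt=R.from_euler('xyz',[180,0,yaw],degrees=True)
    rv=(Rm.inv()*Rt).as_rotvec(); d=Rt.inv().apply(np.array([x,y,z])-p)*1e3
    print('turn first',rv.round(3),'then mm',d.round(1),'| at',p.round(4),st['tool_rot'].round(1),'t',round(st['time'],2),'w',st['grip_width'].round(4),'F',st['ft_force'].round(1))
if __name__=='__main__': go(*map(float,sys.argv[1:5]))
E
python3 - <<'E'
from g import *
for k,y in (('small',-.096),('mid',.002),('large',.0995)): print(k,T(.042,y).round(4))
print('brush',T(-.106,-.001).round(4))
t=cam('top'); s=cam('scene')
f=lambda P:np.c_[(P[:,:2]-C)@a,(P[:,:2]-C)@n].round(4)
for z in (.022,.026):
  print(f(plane(t,[[157.9,184.3],[182,186.5]],z)),f(plane(s,[[348.6,177],[326.5,183]],z)))
E
python3 g.py .6686 -.0435 .15 192
```

```text
small [0.5866 0.1419]
mid [0.596  0.2395]
large [0.6053 0.3365]
brush [0.4484 0.2507]
[[-0.1098  0.0355]
 [-0.108  -0.0477]] [[-0.1022  0.0322]
 [-0.0942 -0.0456]]
[[-0.1106  0.0343]
 [-0.1087 -0.0486]] [[-0.0996  0.0304]
 [-0.0917 -0.0471]]Traceback (most recent call last):
  File "g.py", line 10, in <module>
    if __name__=='__main__': go(*map(float,sys.argv[1:5]))
                             ~~^^^^^^^^^^^^^^^^^^^^^^^^^^^
  File "g.py", line 9, in go
    print('turn first',rv.round(3),'then mm',d.round(1),'| at',p.round(4),st['tool_rot'].round(1),'t',round(st['time'],2),'w',st['grip_width'].round(4),'F',st['ft_force'].round(1))
                                                                                                                              ^^^^^^^^^^^^^^^^^^^^^^
AttributeError: 'float' object has no attribute 'round'
```

```bash
sed -i "s/st\['grip_width'\].round(4)/round(st['grip_width'],4)/" g.py
python3 - <<'E'
from h import *
t=cam('top'); s=cam('scene')
A=cv2.resize(t['pixels'][174:196,150:192,::-1],None,fx=9,fy=9,interpolation=cv2.INTER_LINEAR)
B=cv2.resize(s['pixels'][168:194,316:358,::-1],None,fx=9,fy=9,interpolation=cv2.INTER_LINEAR)
cv2.imwrite('pics/sad.png',np.vstack([A,B]))
E
python3 g.py .6686 -.0435 .15 192
```

```text
turn first [ 0.     0.    -0.476] then mm [-358.4 -737.    81.3] | at [0.1648 0.6029 0.2313] [180.    0.  164.7] t 0.7 w 0.0854 F [0.6 1.  0.4]
```

View pics/sad.png

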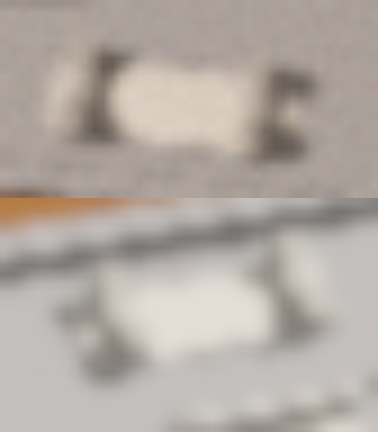

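Run:
```python
from g import *
t=cam('top'); s=cam('scene')
f=lambda P:np.c_[(P[:,:2]-C)@a,(P[:,:2]-C)@n].round(4)
for z in (.016,.026): print(f(plane(t,[[166.8,185.2]],z)),f(plane(s,[[339.6,177.5]],z)))
```

```text
[[-0.1084  0.0063]] [[-0.1101  0.0055]]
[[-0.1102  0.0036]] [[-0.1037  0.0012]]
```

```bash
python3 -m creep '[1,0,0,0,0,0,-0.12, 1,0,0,0,0,0,-0.12, 1,0,0,0,0,0,-0.12, 1,0,0,0,0,0,-0.116, 1,-18,-36,0,0,0,0, 1,-18,-36,0,0,0,0, 1,-18,-36,0,0,0,0, 1,-18,-36,0,0,0,0]'
python3 -m creep '[1,-18,-36,0,0,0,0, 1,-18,-36,0,0,0,0, 1,-18,-36,0,0,0,0, 1,-18,-36,0,0,0,0, 1,-18,-36,0,0,0,0, 1,-18,-36,0,0,0,0, 1,-18,-36,0,0,0,0, 1,-18,-36,0,0,0,0]'; python3 g.py .6686 -.0435 .15 192
```

```text
time: 1.47
tool_pos: [0.2657, 0.4758, 0.2314]
tool_rot: [180.0, 0.0, -167.9]
ft_force: [0.9, 0.3, 0.1]
grip_width: 0.0854
time: 2.13
tool_pos: [0.4668, 0.2235, 0.2317]
tool_rot: [180.0, 0.1, -168.0]
ft_force: [1.1, 0.7, -0.1]
grip_width: 0.0854
turn first [ 0.     0.001 -0.   ] then mm [-141.9 -303.1   81.7] | at [0.4668 0.2235 0.2317] [ 1.80e+02  1.00e-01 -1.68e+02] t 2.13 w 0.0854 F [ 1.1  0.7 -0.1]
```

```bash
python3 -m creep '[1,-17,-37,9,0,0,0, 1,-17,-37,9,0,0,0, 1,-17,-37,9,0,0,0, 1,-17,-37,9,0,0,0, 1,-17,-37,9,0,0,0, 1,-17,-37,9,0,0,0, 1,-17,-37,9,0,0,0, 1,-17,-37,9,0,0,0]'; python3 -m creep '[1,0,0,0,0,0,0, 1,0,0,0,0,0,0]'; python3 g.py .6686 -.0435 .008 192
```

```text
time: 2.8
tool_pos: [0.6611, -0.0378, 0.1589]
tool_rot: [180.0, 0.0, -168.0]
ft_force: [0.3, 1.2, 0.5]
grip_width: 0.0853
time: 2.97
tool_pos: [0.6603, -0.0379, 0.1578]
tool_rot: [179.9, -0.1, -168.2]
ft_force: [0.4, 0.7, -0.1]
grip_width: 0.0851
turn first [ 0.001 -0.002 -0.004] then mm [ -7.   -7.2 149.8] | at [ 0.6603 -0.0379  0.1578] [ 1.799e+02 -1.000e-01 -1.682e+02] t 2.97 w 0.0851 F [ 0.4  0.7 -0.1]
```

```bash
python3 -m creep '[1,-3,-3,20,0,0,0, 1,-4,-4,30,0,0,0, 1,0,0,30,0,0,0, 1,0,0,30,0,0,0, 1,0,0,20,0,0,0, 1,0,0,13,0,0,0, 1,0,0,7,0,0,0, 1,0,0,0,0,0,0]'; python3 g.py .6686 -.0435 .008 192; python3 -m creep '[0,0,0,0,0,0,0, 0,0,0,0,0,0,0, 0,0,0,0,0,0,0, 0,0,0,0,0,0,0, 0,0,0,0,0,0,0, 0,0,0,0,0,0,0, 0,0,0,0,0,0,0, 0,0,0,0,0,0,0]'
```

```text
time: 3.63
tool_pos: [0.6672, -0.0402, 0.0083]
tool_rot: [179.9, -0.1, -168.0]
ft_force: [0.2, 1.0, -0.4]
grip_width: 0.0855
turn first [ 0.001 -0.002  0.001] then mm [-0.7 -3.6  0.3] | at [ 0.6672 -0.0402  0.0083] [ 1.799e+02 -1.000e-01 -1.680e+02] t 3.63 w 0.0855 F [ 0.2  1.  -0.4]
time: 4.3
tool_pos: [0.6708, -0.0417, 0.0121]
tool_rot: [-179.9, 0.3, -168.0]
ft_force: [-0.1, 0.4, 5.3]
grip_width: 0.0503
```

Run:
```python
from h import *
t=cam('top'); s=cam('scene')
crop(s,215,195,335,300,6,'pics/s4.png')
print(ctrl.read_state()['tool_pos'],ctrl.read_state()['grip_width'])
```

```text
[ 0.67078778 -0.04167059  0.01214428] 0.050362693588092686
```

View pics/s4.png

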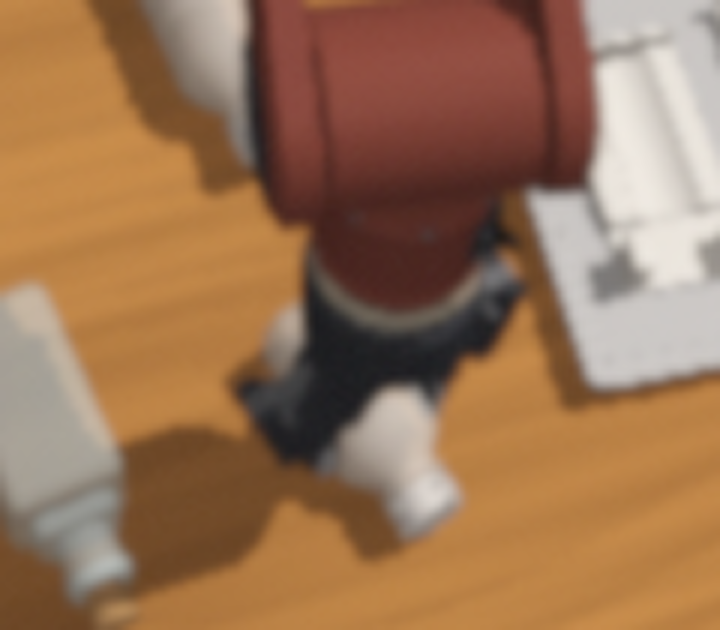

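The grip reads 50.4 mm on a 52 mm bottle and the arm was pushed up, so the pads sit above the axis. I'll reopen and go lower.

```bash
python3 -m creep '[1,0,0,0,0,0,0, 1,0,0,0,0,0,0, 1,0,0,0,0,0,0, 1,0,0,0,0,0,0, 1,0,-3,3,0,0,0, 1,0,0,2,0,0,0, 1,0,0,0,0,0,0, 1,0,0,0,0,0,0]'; python3 g.py .6686 -.0435 .003 192;  python3 -m creep '[0,0,0,0,0,0,0, 0,0,0,0,0,0,0, 0,0,0,0,0,0,0, 0,0,0,0,0,0,0, 0,0,0,0,0,0,0, 0,0,0,0,0,0,0, 0,0,0,0,0,0,0, 0,0,0,0,0,0,0]'
```

```text
time: 5.07
tool_pos: [0.6686, -0.0443, 0.0037]
tool_rot: [180.0, -0.1, -168.0]
ft_force: [0.1, -0.3, -0.8]
grip_width: 0.0855
turn first [ 0.    -0.001 -0.   ] then mm [-0.2  0.7  0.7] | at [ 0.6686 -0.0443  0.0037] [ 1.80e+02 -1.00e-01 -1.68e+02] t 5.07 w 0.0855 F [ 0.1 -0.3 -0.8]
time: 5.73
tool_pos: [0.6695, -0.0443, 0.0048]
tool_rot: [-180.0, 0.1, -168.0]
ft_force: [0.5, 0.8, 2.1]
grip_width: 0.0505
```

```bash
python3 -m creep '[0,0,0,-8,0,0,0, 0,0,0,-20,0,0,0, 0,0,0,-30,0,0,0, 0,0,0,-30,0,0,0, 0,0,0,-30,0,0,0.1, 0,0,0,-20,0,0,0.1, 0,0,0,0,0,0,0.105, 0,0,0,0,0,0,0]'; python3 g.py .5866 .1419 .142 174.5
python3 - <<'E'
from h import *
t=cam('top'); s=cam('scene')
crop(s,195,175,335,300,5,'pics/s5.png');crop(t,215,75,320,175,5,'pics/t5.png')
E
```

```text
time: 6.4
tool_pos: [0.6703, -0.0445, 0.1453]
tool_rot: [-180.0, 0.2, 174.4]
ft_force: [0.4, 0.3, -0.6]
grip_width: 0.0505
turn first [-0.     0.004 -0.002] then mm [101.2 177.5   3.3] | at [ 0.6703 -0.0445  0.1453] [-180.     0.2  174.4] t 6.4 w 0.0505 F [ 0.4  0.3 -0.6]
```

View pics/s5.png

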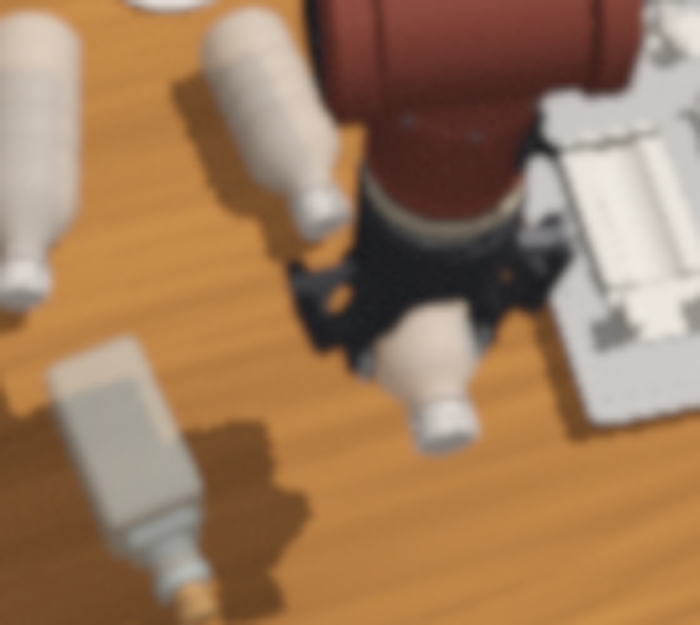

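View pics/t5.png

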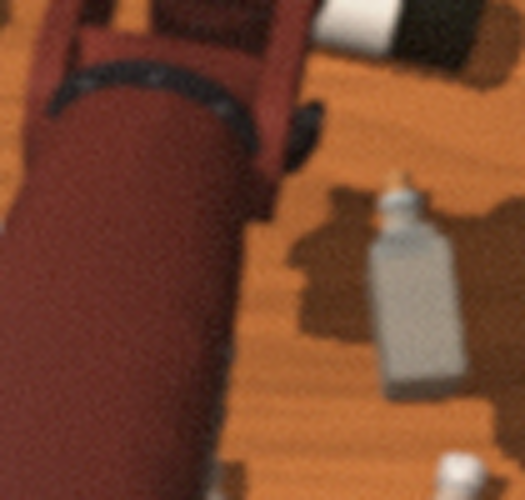

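```bash
python3 - <<'E'
from h import *
s=cam('scene'); p=plane(s,[[284.6,265.3],[284.4,256]],.151)[:,:2]; q=plane(s,[[284.4,256]],.166)
st=ctrl.read_state(); ax=np.array([np.cos(np.radians(-5.5)),np.sin(np.radians(-5.5))])
print((p-st['tool_pos'][:2])@ax,(p-st['tool_pos'][:2])@[-ax[1],ax[0]], 'want .058')
E
python3 -m creep '[0,20,35,0,0,0,0, 0,20,35,0,0,0,0, 0,20,35,0,0,0,0, 0,20,35,0,0,0,0, 0,21,37,0,0,0,0, 0,0,0,0,0,0,0, 0,0,0,0,0,0,0]';python3 g.py .5866 .1419 .014 174.5
```

```text
[0.05870637 0.03496505] [0.00147468 0.00720669] want .058
time: 7.13
tool_pos: [0.5834, 0.1428, 0.1405]
tool_rot: [-179.9, -0.2, 174.8]
ft_force: [-0.4, -0.4, -0.0]
grip_width: 0.0507
turn first [-0.001 -0.004  0.006] then mm [ -3.3  -0.6 126.5] | at [0.5834 0.1428 0.1405] [-179.9   -0.2  174.8] t 7.13 w 0.0507 F [-0.4 -0.4 -0. ]
```

```bash
python3 -m creep '[0,-1,0,25,0,0,0, 0,-1,0,30,0,0,0, 0,-1,0,30,0,0,0, 0,0,0,18,0,0,0, 0,0,0,8,0,0,0, 0,0,0,0,0,0,0]';python3 g.py .5866 .1419 .014 174.5
python3 - <<'E'
from h import *
s=cam('scene'); crop(s,270,155,410,270,5,'pics/s6.png')
E
```

```text
time: 7.63
tool_pos: [0.5864, 0.139, 0.0278]
tool_rot: [-179.9, -0.4, 174.5]
ft_force: [0.4, 0.5, -0.9]
grip_width: 0.0507
turn first [-0.002 -0.007 -0.   ] then mm [ 0.   2.9 13.8] | at [0.5864 0.139  0.0278] [-179.9   -0.4  174.5] t 7.63 w 0.0507 F [ 0.4  0.5 -0.9]
```

View pics/s6.png

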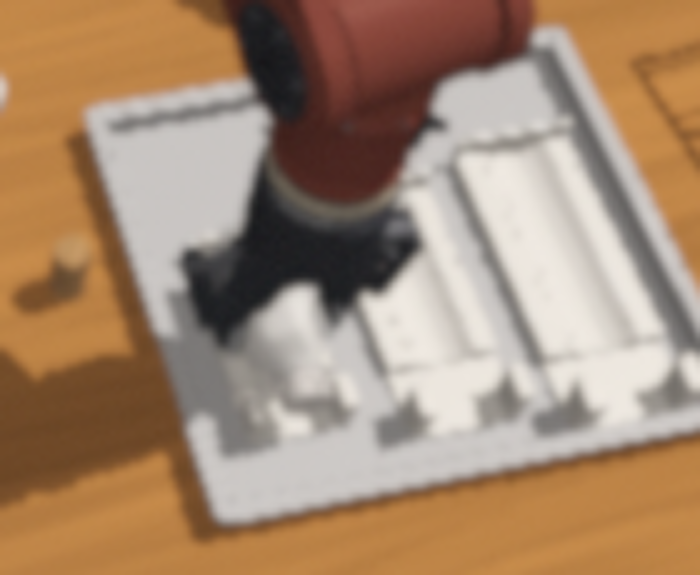

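```bash
python3 -m creep '[0,0,3,4,0,0,0, 0,0,0,4,0,0,0, 0,0,0,3,0,0,0, 0,0,0,2,0,0,0, 0,0,0,0,0,0,0]';python3 g.py .5866 .1419 .014 174.5
```

```text
time: 8.1
tool_pos: [0.589, 0.1436, 0.0184]
tool_rot: [-180.0, 0.0, 174.5]
ft_force: [-0.1, -0.6, -0.6]
grip_width: 0.0503
turn first [-0.  0.  0.] then mm [ 2.3 -1.9  4.4] | at [0.589  0.1436 0.0184] [-180.     0.   174.5] t 8.1 w 0.0503 F [-0.1 -0.6 -0.6]
```

```bash
python3 -m creep '[0,0,0,1,0,0,0, 0,0,0,0,0,0,0, 0,0,0,0,0,0,0]';python3 g.py .5866 .1419 .014 174.5; python3 -m creep '[0,0,0,1,0,0,0, 0,0,0,0,0,0,0]';python3 g.py .5866 .1419 .014 174.5;  python3 -m creep '[0,0,0,1,0,0,0, 0,0,0,0,0,0,0]';python3 g.py .5866 .1419 .014 174.5
```

```text
time: 8.35
tool_pos: [0.5891, 0.1436, 0.0175]
tool_rot: [180.0, 0.0, 174.5]
ft_force: [-0.2, -0.4, -0.6]
grip_width: 0.0502
turn first [0. 0. 0.] then mm [ 2.4 -1.9  3.5] | at [0.5891 0.1436 0.0175] [180.    0.  174.5] t 8.35 w 0.0502 F [-0.2 -0.4 -0.6]
time: 8.52
tool_pos: [0.589, 0.1435, 0.0163]
tool_rot: [-180.0, -0.0, 174.5]
ft_force: [-0.1, 0.3, -0.6]
grip_width: 0.0505
turn first [-0. -0.  0.] then mm [ 2.2 -1.8  2.3] | at [0.589  0.1435 0.0163] [-180.    -0.   174.5] t 8.52 w 0.0505 F [-0.1  0.3 -0.6]
time: 8.68
tool_pos: [0.5889, 0.1435, 0.0152]
tool_rot: [-180.0, -0.0, 174.5]
ft_force: [-0.1, -0.2, 0.4]
grip_width: 0.0506
turn first [-0. -0.  0.] then mm [ 2.1 -1.8  1.2] | at [0.5889 0.1435 0.0152] [-180.    -0.   174.5] t 8.68 w 0.0506 F [-0.1 -0.2  0.4]
```

```bash
python3 -m creep '[0,2,-1.5,1,0,0,0, 0,0,0,1,0,0,0, 0,0,0,0,0,0,0]';python3 g.py .5866 .1419 .012 174.5; python3 -m creep '[0.85,0,0,0,0,0,0, 0.85,0,0,0,0,0,0, 0.85,0,0,0,0,0,0, 0.85,0,0,0,0,0,0, 0.85,0,0,0,0,0,0]'
```

```text
time: 8.93
tool_pos: [0.5865, 0.1421, 0.013]
tool_rot: [-180.0, -0.0, 174.5]
ft_force: [-0.6, -0.3, -0.1]
grip_width: 0.0501
turn first [-0.    -0.001  0.   ] then mm [-0.1 -0.1  1. ] | at [0.5865 0.1421 0.013 ] [-180.    -0.   174.5] t 8.93 w 0.0501 F [-0.6 -0.3 -0.1]
time: 9.35
tool_pos: [0.587, 0.1422, 0.0134]
tool_rot: [180.0, 0.0, 174.5]
ft_force: [-0.2, 0.4, 0.1]
grip_width: 0.0728
```

```bash
python3 -m creep '[0.85,0,0,-8,0,0,0, 0.85,0,0,-20,0,0,0, 1,0,0,-40,0,0,0, 1,0,0,-40,0,0,0, 1,0,0,-40,0,0,0, 1,0,0,0,0,0,0]';python3 - <<'E'
from h import *
s=cam('scene'); crop(s,270,155,410,270,5,'pics/s7.png')
E
python3 g.py .4493 -.0477 .15 183.5
```

```text
time: 9.85
tool_pos: [0.5937, 0.1432, 0.1729]
tool_rot: [179.8, 1.1, 174.5]
ft_force: [2.4, 0.9, 1.7]
grip_width: 0.0853
turn first [ 0.002  0.014 -0.157] then mm [ 153.9 -181.5   19.2] | at [0.5919 0.1429 0.1692] [179.8   0.8 174.5] t 9.9 w 0.085 F [ 0.7 -0.6  0.9]
```

View pics/s7.png

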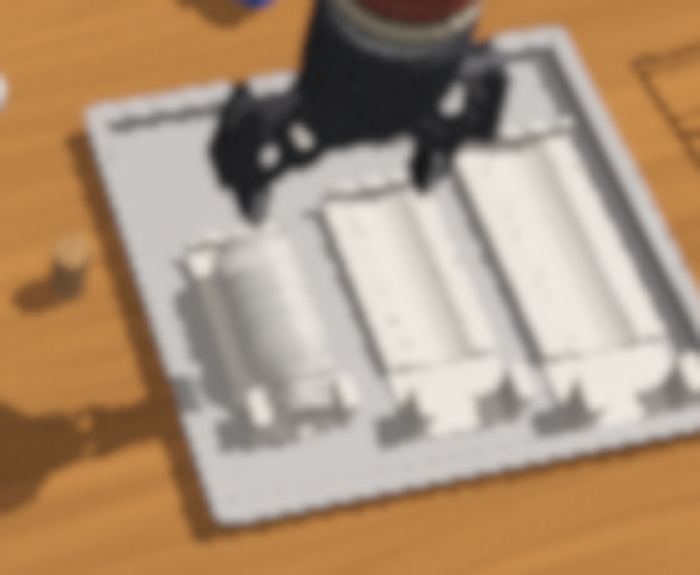

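The small bottle lies in its cradle with the cap in the notch at crop (300,400). Next is the mid bottle.

```bash
python3 -m creep '[1,0,0,0,0,0,-0.079, 1,0,0,0,0,0,-0.078, 1,25,-30,0,0,0,0, 1,25,-30,0,0,0,0, 1,25,-30,0,0,0,0, 1,25,-30,0,0,0,0, 1,25,-30,5,0,0,0, 1,25,-30,5,0,0,0]'; python3 -m creep '[1,0,0,0,0,0,0, 1,0,0,0,0,0,0, 1,0,0,0,0,0,0]'; python3 g.py .4493 -.0477 .006 183.5
python3 - <<'E'
from h import *
s=cam('scene'); crop(s,190,140,310,260,5,'pics/s8.png')
E
```

```text
time: 10.57
tool_pos: [0.4465, -0.0475, 0.1508]
tool_rot: [-180.0, -0.0, -176.4]
ft_force: [1.3, -1.0, 0.5]
grip_width: 0.0854
time: 10.82
tool_pos: [0.4481, -0.0465, 0.1511]
tool_rot: [180.0, -0.0, -176.6]
ft_force: [1.0, 0.0, 0.5]
grip_width: 0.0854
turn first [ 0.001 -0.    -0.001] then mm [ -1.1  -1.3 145.1] | at [ 0.4481 -0.0465  0.1511] [ 180.    -0.  -176.6] t 10.82 w 0.0854 F [1.  0.  0.5]
```

View pics/s8.png

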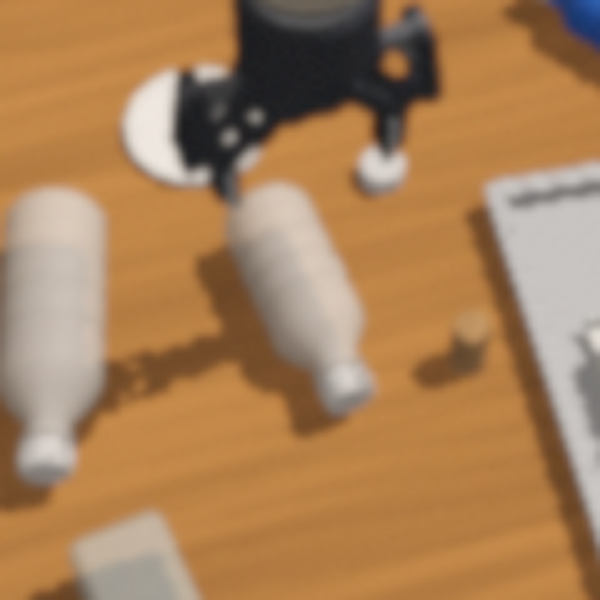

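```bash
python3 -m creep '[1,-1,-1,30,0,0,0, 1,0,0,35,0,0,0, 1,0,0,35,0,0,0, 1,0,0,25,0,0,0, 1,0,0,13,0,0,0, 1,0,0,7,0,0,0, 1,0,0,0,0,0,0, 1,0,0,0,0,0,0]'; python3 g.py .4493 -.0477 .006 183.5;  python3 -m creep '[0,0,0,0,0,0,0, 0,0,0,0,0,0,0, 0,0,0,0,0,0,0, 0,0,0,0,0,0,0, 0,0,0,0,0,0,0, 0,0,0,0,0,0,0, 0,0,0,0,0,0,0]'
```

```text
time: 11.53
tool_pos: [0.4503, -0.047, 0.0067]
tool_rot: [-180.0, 0.0, -176.4]
ft_force: [-1.0, -0.2, 0.1]
grip_width: 0.0855
turn first [-0.     0.001  0.002] then mm [ 1.1 -0.6  0.7] | at [ 0.4503 -0.047   0.0067] [-180.     0.  -176.4] t 11.53 w 0.0855 F [-1.  -0.2  0.1]
time: 12.12
tool_pos: [0.4513, -0.048, 0.0082]
tool_rot: [-179.9, 0.2, -176.5]
ft_force: [0.1, 1.8, 6.5]
grip_width: 0.0563
```

```bash
python3 -m creep '[0,0,0,-8,0,0,0, 0,0,0,-20,0,0,0, 0,0,0,-35,0,0,0, 0,0,0,-35,0,0,0, 0,0,0,-35,0,0,0.079, 0,0,0,-15,0,0,0.078, 0,0,0,0,0,0,0, 0,0,0,0,0,0,0]'; python3 g.py .596 .2395 .15 174.5
python3 - <<'E'
from h import *
s=cam('scene'); crop(s,200,120,320,240,5,'pics/s9.png')
E
```

```text
time: 12.78
tool_pos: [0.4498, -0.0478, 0.1555]
tool_rot: [-180.0, 0.2, 174.6]
ft_force: [0.5, -0.8, -1.1]
grip_width: 0.0564
turn first [-0.001  0.003  0.002] then mm [-118.   300.     5.5] | at [ 0.4498 -0.0478  0.1555] [-180.     0.2  174.6] t 12.78 w 0.0564 F [ 0.5 -0.8 -1.1]
```

View pics/s9.png

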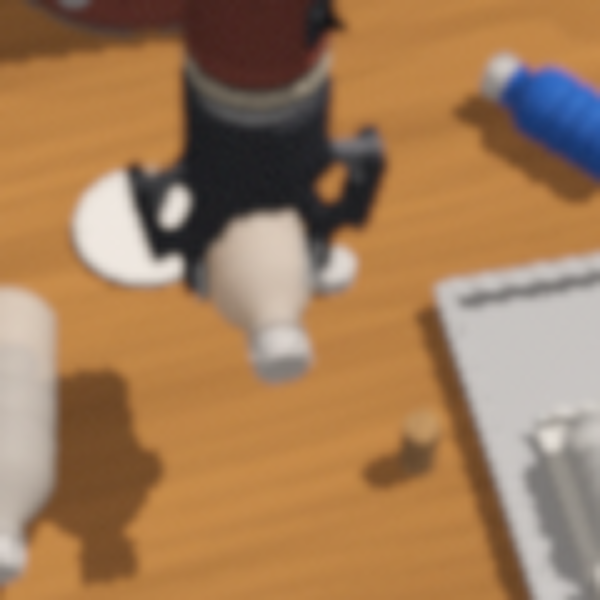

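```bash
python3 - <<'E'
from h import *
s=cam('scene'); p=plane(s,[[256.2,196.4]],.161)[:,:2]
st=ctrl.read_state(); ax=np.array([np.cos(np.radians(-5.5)),np.sin(np.radians(-5.5))])
print((p-st['tool_pos'][:2])@ax,(p-st['tool_pos'][:2])@[-ax[1],ax[0]], 'want .075')
E
python3 -m creep '[0,-14,37,0,0,0,0, 0,-15,37,0,0,0,0, 0,-15,37,0,0,0,0, 0,-15,37,0,0,0,0, 0,-15,38,0,0,0,0, 0,-15,38,0,0,0,0, 0,-15,38,0,0,0,0, 0,-14,38,0,0,0,0]';python3 -m creep '[0,0,0,20,0,0,0, 0,0,0,20,0,0,0, 0,0,0,0,0,0,0]'; python3 g.py .596 .2395 .0175 174.5
```

```text
[0.07460445] [-0.00077683] want .075
time: 13.55
tool_pos: [0.5942, 0.2411, 0.1507]
tool_rot: [-179.9, -0.3, 174.6]
ft_force: [0.1, -0.3, -0.2]
grip_width: 0.0566
time: 13.8
tool_pos: [0.59, 0.2391, 0.1062]
tool_rot: [-179.7, -0.8, 174.6]
ft_force: [-1.5, -0.8, -1.7]
grip_width: 0.0565
turn first [-0.005 -0.013  0.003] then mm [-5.9  1.  88.7] | at [0.59   0.2391 0.1062] [-179.7   -0.8  174.6] t 13.8 w 0.0565 F [-1.5 -0.8 -1.7]
```

```bash
python3 -m creep '[0,0,0,30,0,0,0, 0,0,0,25,0,0,0, 0,0,0,13,0,0,0, 0,0,0,5,0,0,0, 0,0,0,0,0,0,0, 0,0,0,0,0,0,0, 0,0,0,0,0,0,0]'; python3 g.py .596 .2395 .0165 174.5
```

```text
time: 14.38
tool_pos: [0.5969, 0.2401, 0.0433]
tool_rot: [179.9, 0.2, 174.5]
ft_force: [0.2, 0.6, -0.5]
grip_width: 0.0565
turn first [0.001 0.003 0.   ] then mm [ 0.9 -0.7 26.8] | at [0.5969 0.2401 0.0433] [179.9   0.2 174.5] t 14.38 w 0.0565 F [ 0.2  0.6 -0.5]
```

```bash
python3 -m creep '[0,0,0,10,0,0,0, 0,1,-1,7,0,0,0, 0,0,0,5,0,0,0, 0,0,0,3,0,0,0, 0,0,0,0,0,0,0, 0,0,0,0,0,0,0, 0,0,0,0,0,0,0]'; python3 g.py .596 .2395 .0165 174.5
```

```text
time: 14.97
tool_pos: [0.5942, 0.2391, 0.0163]
tool_rot: [180.0, -0.0, 174.5]
ft_force: [-2.0, 1.3, 1.7]
grip_width: 0.0563
turn first [ 0. -0.  0.] then mm [-1.8  0.5 -0.2] | at [0.5942 0.2391 0.0163] [180.   -0.  174.5] t 14.97 w 0.0563 F [-2.   1.3  1.7]
```

```bash
python3 -m creep '[0.9,0,0,0,0,0,0, 0.9,0,0,0,0,0,0, 0.9,0,0,0,0,0,0, 0.9,0,0,0,0,0,0, 0.9,0,0,0,0,0,0, 0.9,0,0,0,0,0,0]'; python3 -m creep '[0.9,0,0,-8,0,0,0, 0.9,0,0,-20,0,0,0, 1,0,0,-35,0,0,0, 1,0,0,-35,0,0,0, 1,0,0,-35,0,0,0, 1,0,0,-20,0,0,0, 1,0,0,0,0,0,0, 1,0,0,0,0,0,0]';python3 - <<'E'
from h import *
s=cam('scene'); crop(s,270,155,410,270,5,'pics/s10.png')
E
python3 g.py .430 -.2035 .16 165.2
```

```text
time: 15.47
tool_pos: [0.5943, 0.2388, 0.0163]
tool_rot: [-180.0, -0.0, 174.5]
ft_force: [-0.4, -0.1, 0.0]
grip_width: 0.0769
time: 16.13
tool_pos: [0.5959, 0.2393, 0.1725]
tool_rot: [179.9, 0.3, 174.5]
ft_force: [-0.4, -0.4, 0.3]
grip_width: 0.0851
turn first [0.    0.001 0.163] then mm [  45.9 -469.7   10. ] | at [0.5944 0.2389 0.17  ] [180.    0.  174.5] t 16.18 w 0.0856 F [-0.6  0.5 -0.4]
```

View pics/s10.png

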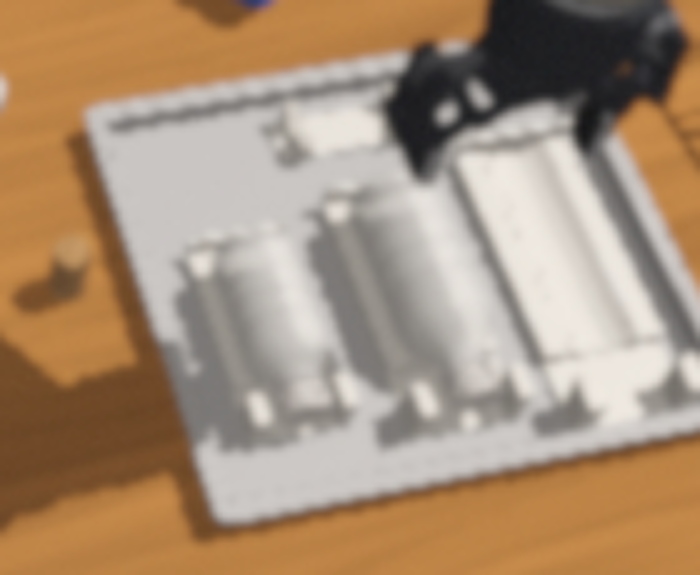

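Mid is seated too, with its cap at crop (480,385). Now the large bottle.

```bash
python3 -m creep '[1,0,0,0,0,0,0.082, 1,0,0,0,0,0,0.081, 1,3,-36,0,0,0,0, 1,3,-36,0,0,0,0, 1,3,-36,0,0,0,0, 1,4,-36,0,0,0,0, 1,4,-36,0,0,0,0, 1,4,-36,0,0,0,0]'; python3 -m creep '[1,4,-36,2,0,0,0, 1,3,-36,2,0,0,0, 1,4,-36,2,0,0,0, 1,4,-36,2,0,0,0, 1,4,-36,2,0,0,0, 1,4,-36,0,0,0,0, 1,2,-37,0,0,0,0, 1,0,0,0,0,0,0]'; python3 -m creep '[1,0,0,0,0,0,0, 1,0,0,0,0,0,0, 1,0,0,0,0,0,0]'; python3 g.py .430 -.2035 .008 165.2
python3 - <<'E'
from h import *
s=cam('scene'); crop(s,150,140,270,260,5,'pics/s11.png')
E
```

```text
time: 16.85
tool_pos: [0.516, 0.0342, 0.1668]
tool_rot: [-179.9, -0.3, 165.2]
ft_force: [-0.1, 0.2, 0.5]
grip_width: 0.0853
time: 17.52
tool_pos: [0.4268, -0.2072, 0.1575]
tool_rot: [-179.9, -0.2, 164.8]
ft_force: [0.3, -0.0, 0.2]
grip_width: 0.0855
time: 17.77
tool_pos: [0.4294, -0.2012, 0.1582]
tool_rot: [179.9, -0.1, 165.2]
ft_force: [-0.0, -0.2, -0.2]
grip_width: 0.0855
turn first [ 0.001 -0.002  0.001] then mm [ -1.1  -2.1 150.2] | at [ 0.4294 -0.2012  0.1582] [ 1.799e+02 -1.000e-01  1.652e+02] t 17.77 w 0.0855 F [-0.  -0.2 -0.2]
```

View pics/s11.png

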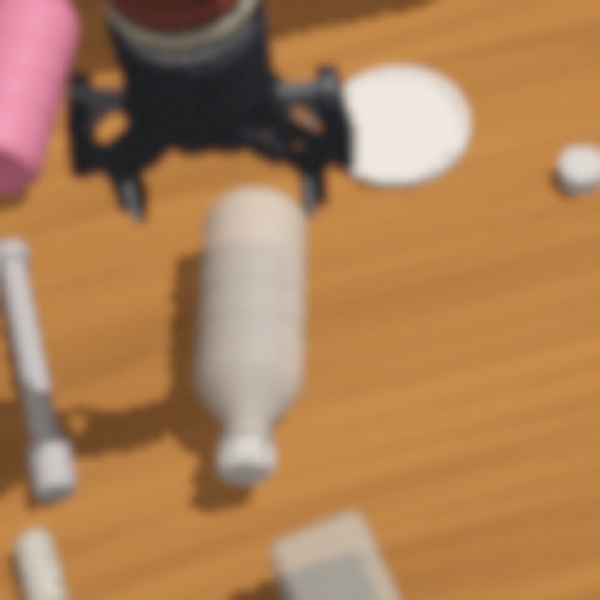

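```bash
python3 -m creep '[1,-1,-2,30,0,0,0, 1,0,0,35,0,0,0, 1,0,0,35,0,0,0, 1,0,0,25,0,0,0, 1,0,0,15,0,0,0, 1,0,0,8,0,0,0, 1,0,0,0,0,0,0, 1,0,0,0,0,0,0]'; python3 g.py .430 -.2035 .008 165.2;  python3 -m creep '[0,0,0,0,0,0,0, 0,0,0,0,0,0,0, 0,0,0,0,0,0,0, 0,0,0,0,0,0,0, 0,0,0,0,0,0,0, 0,0,0,0,0,0,0, 0,0,0,0,0,0,0]'
```

```text
time: 18.48
tool_pos: [0.4309, -0.2043, 0.0116]
tool_rot: [180.0, 0.0, 165.3]
ft_force: [0.3, -1.0, 0.6]
grip_width: 0.0855
turn first [0.    0.    0.001] then mm [1.  0.6 3.6] | at [ 0.4309 -0.2043  0.0116] [180.    0.  165.3] t 18.48 w 0.0855 F [ 0.3 -1.   0.6]
time: 19.07
tool_pos: [0.4323, -0.2061, 0.0135]
tool_rot: [-179.9, 0.3, 165.2]
ft_force: [1.2, 1.4, 6.9]
grip_width: 0.0622
```

```bash
python3 -m creep '[1,0,0,0,0,0,0, 1,0,0,0,0,0,0, 1,0,0,0,0,0,0, 1,0,0,2,0,0,0, 1,0,0,2,0,0,0, 1,0,0,0,0,0,0, 1,0,0,0,0,0,0]'; python3 g.py .430 -.2035 .008 165.2;  python3 -m creep '[0,0,0,0,0,0,0, 0,0,0,0,0,0,0, 0,0,0,0,0,0,0, 0,0,0,0,0,0,0, 0,0,0,0,0,0,0, 0,0,0,0,0,0,0, 0,0,0,0,0,0,0]'; python3 -m creep '[0,0,0,-8,0,0,0, 0,0,0,-20,0,0,0, 0,0,0,-35,0,0,0, 0,0,0,-35,0,0,0, 0,0,0,-35,0,0,-0.082, 0,0,0,-15,0,0,-0.081, 0,0,0,0,0,0,0, 0,0,0,0,0,0,0]'; python3 g.py .6053 .3365 .16 174.5
python3 - <<'E'
from h import *
s=cam('scene'); crop(s,150,100,270,220,5,'pics/s12.png')
E
```

```text
time: 19.65
tool_pos: [0.4298, -0.2047, 0.0069]
tool_rot: [180.0, -0.1, 165.2]
ft_force: [-0.4, -0.6, 0.1]
grip_width: 0.0853
turn first [ 0.    -0.001 -0.001] then mm [ 0.2  1.2 -1.1] | at [ 0.4298 -0.2047  0.0069] [ 1.800e+02 -1.000e-01  1.652e+02] t 19.65 w 0.0853 F [-0.4 -0.6  0.1]
time: 20.23
tool_pos: [0.4308, -0.2053, 0.0078]
tool_rot: [-180.0, 0.1, 165.2]
ft_force: [0.1, 0.6, 2.2]
grip_width: 0.0628
time: 20.9
tool_pos: [0.4305, -0.205, 0.1561]
tool_rot: [-180.0, 0.1, 174.4]
ft_force: [0.3, 0.2, -0.9]
grip_width: 0.0628
turn first [-0.001  0.001 -0.001] then mm [-122.1  555.8   -3.9] | at [ 0.4305 -0.205   0.1561] [-1.800e+02  1.000e-01  1.744e+02] t 20.9 w 0.0628 F [ 0.3  0.2 -0.9]
```

View pics/s12.png

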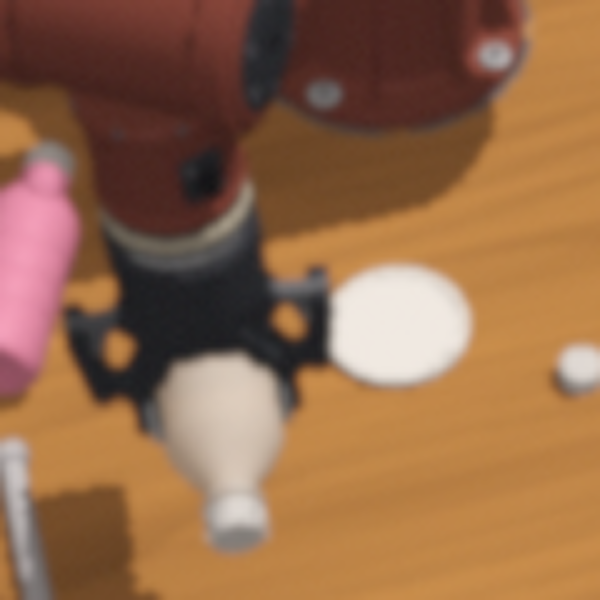

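```bash
python3 - <<'E'
from h import *
s=cam('scene'); p=plane(s,[[197.4,210]],.1655)[:,:2]
st=ctrl.read_state(); ax=np.array([np.cos(np.radians(-5.5)),np.sin(np.radians(-5.5))])
print((p-st['tool_pos'][:2])@ax,(p-st['tool_pos'][:2])@[-ax[1],ax[0]], 'want .092')
E
python3 -m creep '[0,-7,34,0,0,0,0, 0,-8,35,0,0,0,0, 0,-8,35,0,0,0,0, 0,-8,35,0,0,0,0, 0,-8,35,0,0,0,0, 0,-8,35,0,0,0,0, 0,-8,35,0,0,0,0, 0,-8,35,0,0,0,0]'; python3 -m creep '[0,-7,34,0,0,0,0, 0,-8,35,0,0,0,0, 0,-8,35,0,0,0,0, 0,-7,35,0,0,0,0, 0,-7,35,0,0,0,0, 0,-8,35,0,0,0,0, 0,-7,34,0,0,0,0, 0,-7,34,0,0,0,0]'; python3 -m creep '[0,0,0,0,0,0,0, 0,0,0,0,0,0,0, 0,0,0,0,0,0,0]'; python3 g.py .6053 .3365 .017 174.5
```

```text
[0.09099262] [-0.00311007] want .092
time: 21.67
tool_pos: [0.5178, 0.0686, 0.1524]
tool_rot: [-180.0, -0.3, 174.5]
ft_force: [-0.4, -1.5, -0.4]
grip_width: 0.0626
time: 22.33
tool_pos: [0.6032, 0.3378, 0.1514]
tool_rot: [-179.8, -0.3, 174.5]
ft_force: [0.9, 1.1, 0.5]
grip_width: 0.0626
time: 22.58
tool_pos: [0.6032, 0.3359, 0.1522]
tool_rot: [-179.8, -0.3, 174.5]
ft_force: [-0.6, -0.1, -0.6]
grip_width: 0.0628
turn first [-0.003 -0.005  0.   ] then mm [ -2.    0.8 135.2] | at [0.6032 0.3359 0.1522] [-179.8   -0.3  174.5] t 22.58 w 0.0628 F [-0.6 -0.1 -0.6]
```

```bash
python3 -m creep '[0,-1,0,25,0,0,0, 0,0,0,30,0,0,0, 0,0,0,25,0,0,0, 0,0,0,15,0,0,0, 0,0,0,8,0,0,0, 0,0,0,0,0,0,0, 0,0,0,0,0,0,0, 0,0,0,0,0,0,0]'; python3 g.py .6053 .3365 .017 174.5
python3 - <<'E'
from h import *
s=cam('scene'); crop(s,300,125,430,250,5,'pics/s13.png')
E
```

```text
time: 23.25
tool_pos: [0.6075, 0.3371, 0.0545]
tool_rot: [179.9, 0.2, 174.5]
ft_force: [-1.0, -0.0, 1.7]
grip_width: 0.0626
turn first [ 0.002  0.003 -0.   ] then mm [ 2.1 -0.8 37.5] | at [0.6075 0.3371 0.0545] [179.9   0.2 174.5] t 23.25 w 0.0626 F [-1.  -0.   1.7]
```

View pics/s13.png

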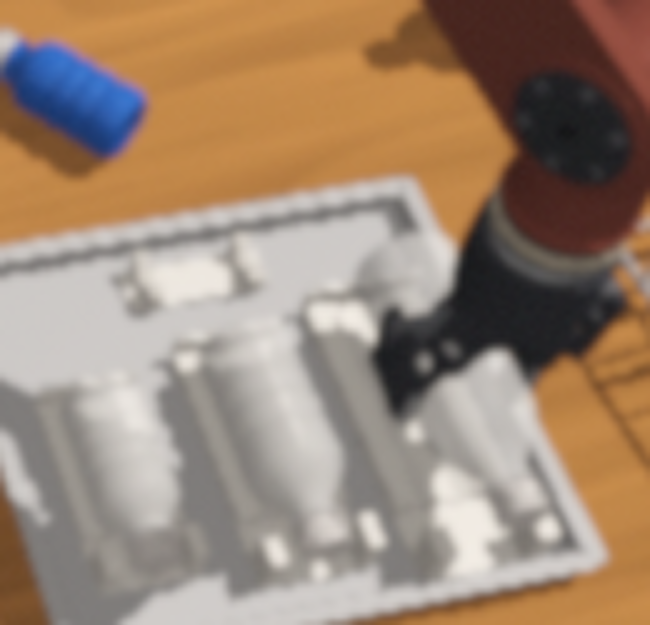

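```bash
python3 -m creep '[0,1,0,12,0,0,0, 0,0,0,10,0,0,0, 0,0,0,7,0,0,0, 0,0,0,5,0,0,0, 0,0,0,2,0,0,0, 0,0,0,0,0,0,0, 0,0,0,0,0,0,0]'; python3 g.py .6053 .3365 .017 174.5
```

```text
time: 23.88
tool_pos: [0.6047, 0.3369, 0.0159]
tool_rot: [-180.0, -0.0, 174.5]
ft_force: [0.1, 0.2, -0.5]
grip_width: 0.0625
turn first [-0.    -0.001  0.   ] then mm [-0.7 -0.4 -1.1] | at [0.6047 0.3369 0.0159] [-180.    -0.   174.5] t 23.88 w 0.0625 F [ 0.1  0.2 -0.5]
```

```bash
python3 -m creep '[0.88,0,0,0,0,0,0, 0.88,0,0,0,0,0,0, 0.88,0,0,0,0,0,0, 0.88,0,0,0,0,0,0, 0.88,0,0,0,0,0,0, 0.88,0,0,0,0,0,0]'; python3 -m creep '[0.88,0,0,-8,0,0,0, 0.88,0,0,-20,0,0,0, 1,0,0,-35,0,0,0, 1,0,0,-35,0,0,0, 1,0,0,-35,0,0,0, 1,0,0,-20,0,0,-0.07, 1,0,0,0,0,0,-0.075, 1,0,0,0,0,0,0]'; python3 g.py .6295 -.3486 .16 182.8;python3 - <<'E'
from h import *
s=cam('scene'); crop(s,285,145,430,265,5,'pics/s14.png')
E
```

```text
time: 24.38
tool_pos: [0.6049, 0.3368, 0.0164]
tool_rot: [-180.0, 0.0, 174.5]
ft_force: [1.0, 0.7, 0.8]
grip_width: 0.0751
time: 25.05
tool_pos: [0.6068, 0.3377, 0.1736]
tool_rot: [179.9, 0.4, -177.1]
ft_force: [0.1, 0.3, -0.1]
grip_width: 0.0851
turn first [0.002 0.006 0.002] then mm [  10.8 -686.6   13.6] | at [0.6068 0.3377 0.1736] [ 179.9    0.4 -177.1] t 25.05 w 0.0851 F [ 0.1  0.3 -0.1]
```

View pics/s14.png

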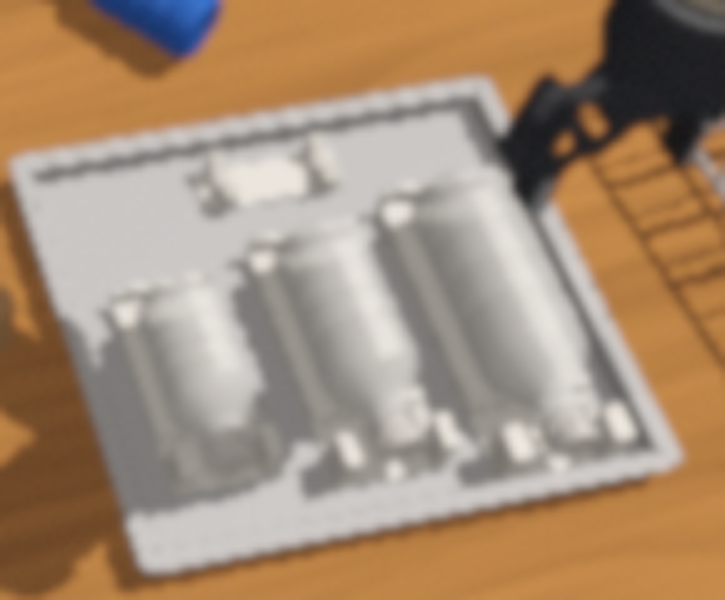

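All three bottles lie in their cradles, with caps at crop (405,410) and (575,400) and the small one in shadow at (230,440). Next is the brush, whose bristles (top px (343,165)) set it apart from the muddler at (339,203). The enlarged crop t1 already confirmed this.

```bash
python3 -m creep '[1,1,-38,0,0,0,0, 1,1,-38,0,0,0,0, 1,1,-38,0,0,0,0, 1,1,-38,0,0,0,0, 1,0,-38,0,0,0,0, 1,0,-38,0,0,0,0, 1,1,-38,0,0,0,0, 1,0,-38,0,0,0,0]'; python3 -m creep '[1,1,-38,0,0,0,0, 1,1,-38,0,0,0,0, 1,1,-38,0,0,0,0, 1,1,-38,0,0,0,0, 1,1,-38,0,0,0,0, 1,0,-38,0,0,0,0, 1,0,-38,0,0,0,0, 1,0,-38,0,0,0,0]'; python3 -m creep '[1,0,-38,0,0,0,0, 1,0,-38,0,0,0,0, 1,0,0,0,0,0,0, 1,0,0,0,0,0,0, 1,0,0,0,0,0,0]'; python3 g.py .6295 -.3486 .005 182.8;python3 - <<'E'
from h import *
s=cam('scene'); crop(s,110,180,230,310,4.6,'pics/s15.png')
E
```

```text
time: 25.77
tool_pos: [0.6132, 0.0313, 0.1676]
tool_rot: [180.0, -0.2, -177.3]
ft_force: [-0.1, -0.4, 0.4]
grip_width: 0.0856
time: 26.43
tool_pos: [0.6234, -0.2721, 0.1674]
tool_rot: [179.9, -0.2, -177.3]
ft_force: [0.5, 0.1, 0.1]
grip_width: 0.0854
time: 26.85
tool_pos: [0.6275, -0.3461, 0.1674]
tool_rot: [179.8, -0.2, -177.3]
ft_force: [0.3, 0.5, 0.6]
grip_width: 0.0854
turn first [ 0.003 -0.003 -0.002] then mm [ -1.9  -2.6 162.4] | at [ 0.6275 -0.3461  0.1674] [ 179.8   -0.2 -177.3] t 26.85 w 0.0854 F [0.3 0.5 0.6]
```

View pics/s15.png

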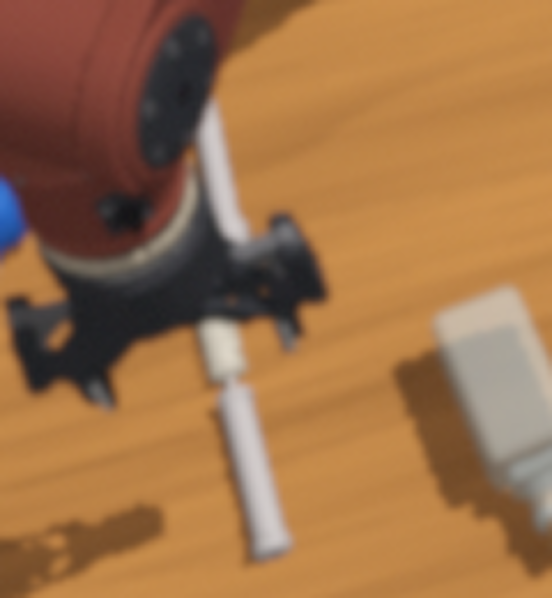

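```bash
python3 -m creep '[1,-1,-2,25,0,0,0, 1,0,0,35,0,0,0, 1,0,0,35,0,0,0, 1,0,0,30,0,0,0, 1,0,0,17,0,0,0, 1,0,0,10,0,0,0, 1,0,0,0,0,0,0, 1,0,0,0,0,0,0]'; python3 g.py .6295 -.3486 .003 182.8
```

```text
time: 27.57
tool_pos: [0.6305, -0.3484, 0.0182]
tool_rot: [-180.0, 0.0, -177.1]
ft_force: [0.4, 0.7, 0.3]
grip_width: 0.0858
turn first [-0.001  0.001  0.001] then mm [ 1.  -0.1 15.2] | at [ 0.6305 -0.3484  0.0182] [-180.     0.  -177.1] t 27.57 w 0.0858 F [0.4 0.7 0.3]
```

```bash
python3 -m creep '[1,0,0,8,0,0,0, 1,0,0,4,0,0,0, 1,0,0,2,0,0,0, 1,0,0,0,0,0,0, 1,0,0,0,0,0,0]'; python3 g.py .6295 -.3486 .003 182.8; python3 -m creep '[0,0,0,0,0,0,0, 0,0,0,0,0,0,0, 0,0,0,0,0,0,0, 0,0,0,0,0,0,0, 0,0,0,0,0,0,0, 0,0,0,0,0,0,0, 0,0,0,0,0,0,0, 0,0,0,0,0,0,0]'; python3 -m creep '[0,0,0,0,0,0,0, 0,0,0,0,0,0,0]'
```

```text
time: 27.98
tool_pos: [0.6298, -0.3489, 0.0037]
tool_rot: [-180.0, 0.0, -177.2]
ft_force: [-0.2, -0.2, 0.1]
grip_width: 0.0855
turn first [-0.  0.  0.] then mm [0.3 0.4 0.7] | at [ 0.6298 -0.3489  0.0037] [-180.     0.  -177.2] t 27.98 w 0.0855 F [-0.2 -0.2  0.1]
time: 28.65
tool_pos: [0.6299, -0.3488, 0.0036]
tool_rot: [-180.0, 0.0, -177.2]
ft_force: [0.2, 0.0, 0.9]
grip_width: 0.0155
time: 28.82
tool_pos: [0.6299, -0.3488, 0.0036]
tool_rot: [-180.0, 0.0, -177.2]
ft_force: [-0.4, 0.3, 1.4]
grip_width: 0.0158
```

```bash
python3 -m creep '[0,0,0,-8,0,0,0, 0,0,0,-20,0,0,0, 0,0,0,-35,0,0,0, 0,0,0,-35,0,0,0, 0,0,0,-35,0,0,0, 0,0,0,-17,0,0,0, 0,0,0,0,0,0,0, 0,0,0,0,0,0,0]'
python3 - <<'E'
from h import *
s=cam('scene'); crop(s,90,180,230,320,4.2,'pics/s16.png'); print(ctrl.read_state()['grip_width'])
E
```

```text
time: 29.48
tool_pos: [0.6305, -0.3493, 0.1554]
tool_rot: [-179.9, 0.2, -177.2]
ft_force: [0.4, -0.1, -1.2]
grip_width: 0.0156
0.015821822792589018
```

View pics/s16.png

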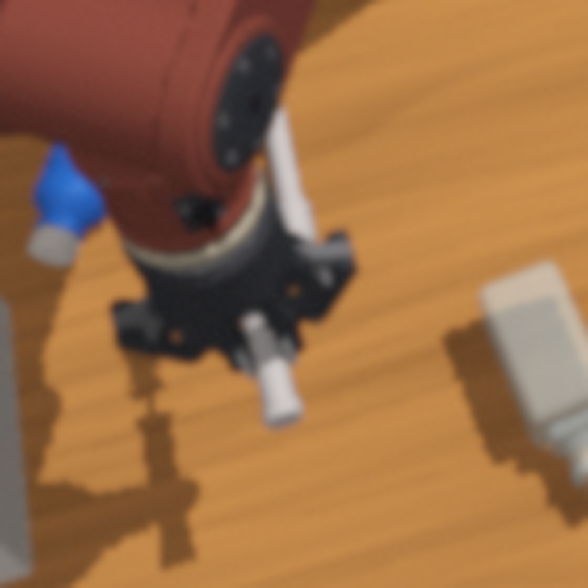

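```bash
python3 - <<'E'
from h import *
s=cam('scene'); p=plane(s,[[157.4,280.5]],.152)[:,:2]
st=ctrl.read_state(); ax=np.array([np.cos(np.radians(2.8)),np.sin(np.radians(2.8))])
print((p-st['tool_pos'][:2])@ax,(p-st['tool_pos'][:2])@[-ax[1],ax[0]], 'want .045')
E
python3 -m creep '[0,0,35,0,0,0,0, 0,0,35,0,0,0,0, 0,0,35,0,0,0,0, 0,0,35,0,0,0,0, 0,0,35,0,0,0,0, 0,0,35,0,0,0,0, 0,0,35,0,0,0,0, 0,0,35,0,0,0,0]'; python3 -m creep '[0,0,0,0,0,0,0.115, 0,0,0,0,0,0,0.115, 0,0,0,0,0,0,0.115, 0,0,0,0,0,0,0.115, 0,0,0,0,0,0,0.115, 0,0,0,0,0,0,0.115, 0,0,0,0,0,0,0.115, 0,0,0,0,0,0,0.115]'; python3 -m creep '[0,0,0,0,0,0,0.115, 0,0,0,0,0,0,0.115, 0,0,0,0,0,0,0.115, 0,0,0,0,0,0,0.115, 0,0,0,0,0,0,0.115, 0,0,0,0,0,0,0.115, 0,0,0,0,0,0,0.106, 0,0,0,0,0,0,0]'; python3 -c "
from g import *
p=T(-.107,.003); print(p); go(*p,.15,84.5)"
```

```text
[0.04367624] [-0.00358465] want .045
time: 30.25
tool_pos: [0.6134, -0.067, 0.15]
tool_rot: [179.9, -0.3, -177.2]
ft_force: [1.2, -0.4, -0.3]
grip_width: 0.0156
time: 30.92
tool_pos: [0.6137, -0.0686, 0.1499]
tool_rot: [-179.8, -0.3, 129.8]
ft_force: [1.1, -0.4, -0.7]
grip_width: 0.0156
time: 31.58
tool_pos: [0.6138, -0.0686, 0.1501]
tool_rot: [-179.7, -0.0, 84.4]
ft_force: [-0.9, -0.4, -0.7]
grip_width: 0.0156
[0.44778014 0.25474168]
turn first [-0.006 -0.001 -0.002] then mm [ 3.060e+02 -1.963e+02  1.000e-01] | at [ 0.6138 -0.0686  0.1501] [-179.7   -0.    84.4] t 31.58 w 0.0156 F [-0.9 -0.4 -0.7]
```

```bash
python3 -m creep '[0,34,-22,0,0,0,0, 0,34,-22,0,0,0,0, 0,34,-22,0,0,0,0, 0,34,-22,0,0,0,0, 0,34,-22,0,0,0,0, 0,34,-22,0,0,0,0, 0,34,-21,0,0,0,0, 0,34,-22,0,0,0,0]'; python3 -m creep '[0,34,-21,0,0,0,0, 0,0,0,30,0,0,0, 0,0,0,30,0,0,0, 0,0,0,20,0,0,0, 0,0,0,0,0,0,0, 0,0,0,0,0,0,0, 0,0,0,0,0,0,0]'; python3 -c "
from g import *
p=T(-.107,.003); go(*p,.02,84.5)
s=cam('scene'); crop(s,290,135,410,235,6,'pics/s17.png')
s=cam('top'); crop(s,110,100,240,215,5,'pics/t17.png')"
```

```text
time: 32.25
tool_pos: [0.4654, 0.2194, 0.1516]
tool_rot: [-179.8, 0.1, 84.7]
ft_force: [0.1, 0.9, -0.4]
grip_width: 0.0156
time: 32.83
tool_pos: [0.4505, 0.2543, 0.0736]
tool_rot: [180.0, -0.0, 84.5]
ft_force: [0.6, 1.1, -0.2]
grip_width: 0.0157
turn first [ 0.    -0.     0.001] then mm [ 0.2 -2.7 53.6] | at [0.4505 0.2543 0.0736] [180.   -0.   84.5] t 32.83 w 0.0157 F [ 0.6  1.1 -0.2]
```

View pics/s17.png

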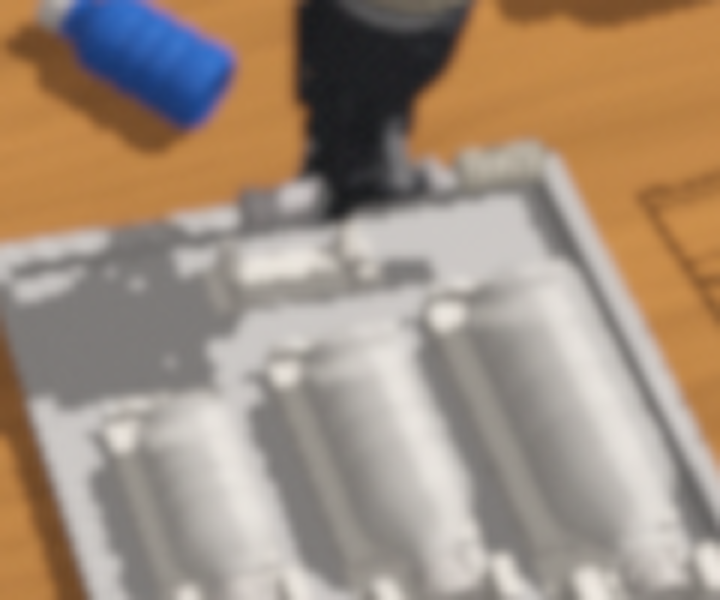

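View pics/t17.png

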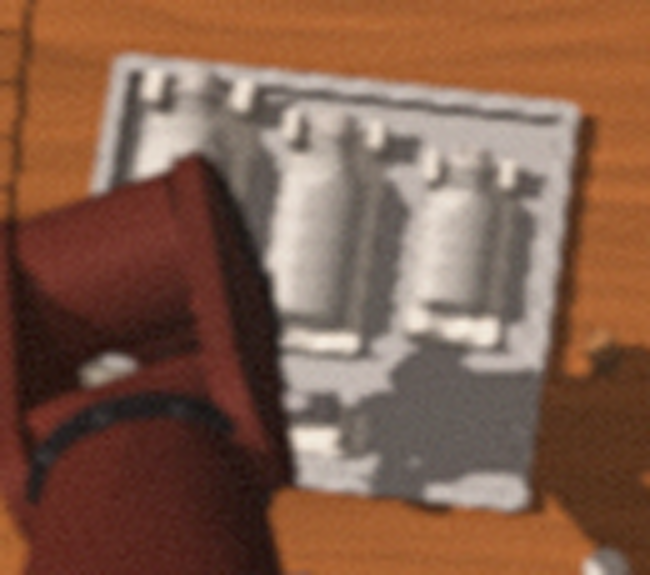

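```bash
python3 -m creep '[0,0,-2,20,0,0,0, 0,0,0,15,0,0,0, 0,0,0,8,0,0,0, 0,0,0,5,0,0,0, 0,0,0,2,0,0,0, 0,0,0,0,0,0,0, 0,0,0,0,0,0,0, 0,0,0,0,0,0,0]'; python3 -c "
from g import *
p=T(-.107,.003); go(*p,.0186,84.5)
s=cam('scene'); crop(s,290,135,410,235,6,'pics/s18.png')"
```

```text
time: 33.6
tool_pos: [0.449, 0.2548, 0.0243]
tool_rot: [179.9, -0.1, 84.5]
ft_force: [-0.2, -0.4, -1.3]
grip_width: 0.0154
turn first [ 0.002 -0.001  0.   ] then mm [-0.2 -1.2  5.7] | at [0.449  0.2548 0.0243] [ 1.799e+02 -1.000e-01  8.450e+01] t 33.6 w 0.0154 F [-0.2 -0.4 -1.3]
```

View pics/s18.png

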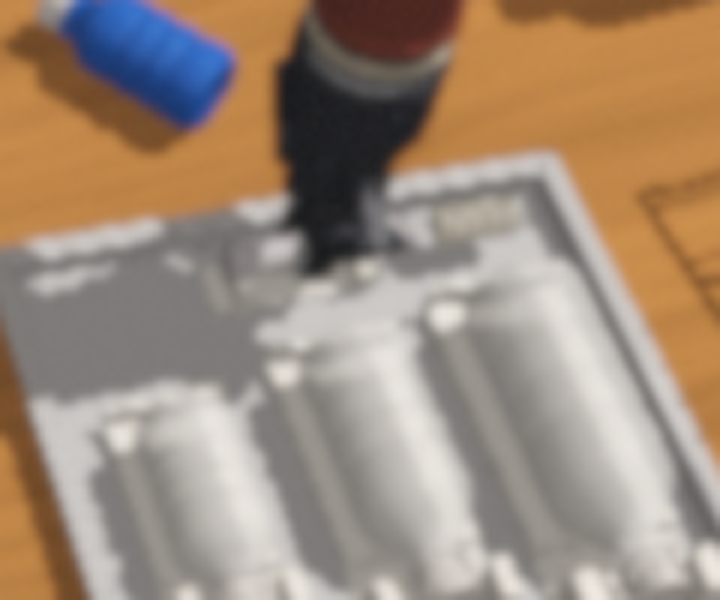

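```bash
python3 -c "
from g import *
s=cam('scene'); st=ctrl.read_state()
for x,y,z in ((-.107,.003,.026),(-.107,-.0295,.026),(-.107,.0355,.026),(-.107,-.0295,.006),(-.107,.0355,.006)):
    print((proj(s,[[*T(x,y),z]])-[290,135])*6)
print((proj(s,[st['tool_pos']])-[290,135])*6)
crop(s,315,155,375,195,13,'pics/s19.png')
t=cam('top'); crop(t,145,165,200,205,13,'pics/t19.png')
"
```

```text
[[298.78087031 249.52340762]]
[[241.33524098 259.56013352]]
[[355.84641508 239.55308894]]
[[234.89269554 280.89653021]]
[[347.93165927 261.01475106]]
[[298.86910757 253.03535398]]
```

View pics/s19.png

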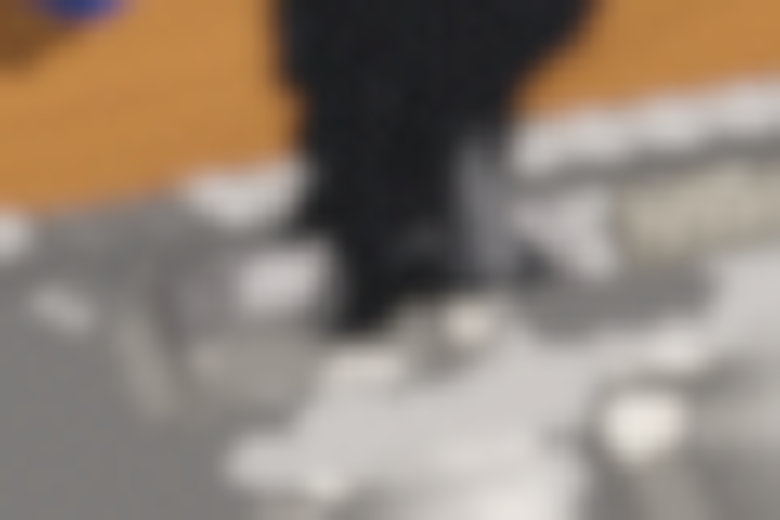

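View pics/t19.png

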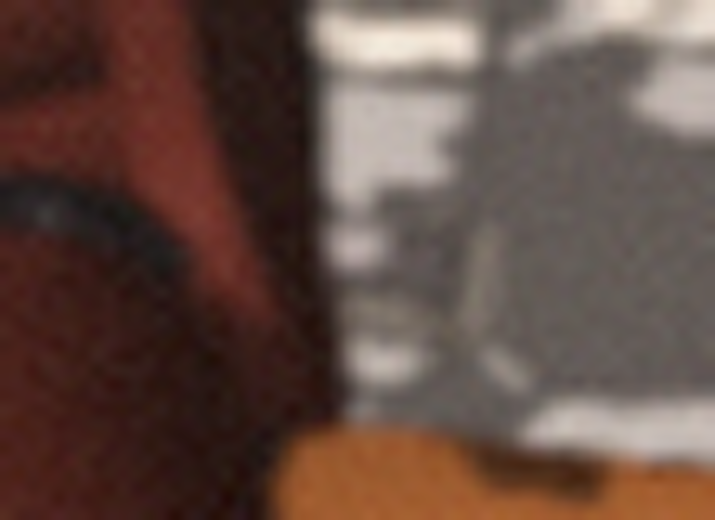

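```bash
python3 -m creep '[0,-5,0,0,0,0,0, 0,0,0,2,0,0,0, 0,0,0,2,0,0,0, 0,0,0,0,0,0,0, 0,0,0,0,0,0,0, 0,0,0,0,0,0,0]'; python3 -c "
from g import *
p=T(-.1065,-.002); go(*p,.0186,84.5)"
```

```text
time: 34.25
tool_pos: [0.4475, 0.2495, 0.0192]
tool_rot: [-180.0, 0.0, 84.5]
ft_force: [0.1, 0.4, -1.7]
grip_width: 0.0158
turn first [-0.  0. -0.] then mm [0.3 0.3 0.6] | at [0.4475 0.2495 0.0192] [-180.     0.    84.5] t 34.25 w 0.0158 F [ 0.1  0.4 -1.7]
```

```bash
python3 -m creep '[0,0,0,1,0,0,0, 0,0,0,0,0,0,0, 0,0,0,0,0,0,0]';python3 -m creep '[0,0,0,1,0,0,0, 0,0,0,0,0,0,0, 0,0,0,0,0,0,0]'; python3 -c "
from g import *
p=T(-.1065,-.002); go(*p,.0186,84.5)"
```

```text
time: 34.5
tool_pos: [0.4479, 0.2495, 0.0187]
tool_rot: [180.0, 0.0, 84.5]
ft_force: [0.2, -1.2, 1.8]
grip_width: 0.0157
time: 34.75
tool_pos: [0.448, 0.2496, 0.0185]
tool_rot: [-180.0, 0.0, 84.5]
ft_force: [-3.0, -1.1, 8.0]
grip_width: 0.0157
turn first [-0.  0.  0.] then mm [ 0.1 -0.2 -0.1] | at [0.448  0.2496 0.0185] [-180.     0.    84.5] t 34.75 w 0.0157 F [-3.  -1.1  8. ]
```

```bash
python3 -m creep '[0.2,0,0,0,0,0,0, 0.35,0,0,0,0,0,0, 0.4,0,0,0,0,0,0, 0.4,0,0,0,0,0,0, 0.4,0,0,0,0,0,0]'; python3 -m creep '[0.4,0,0,-6,0,0,0, 0.4,0,0,-15,0,0,0, 0.4,0,0,-35,0,0,0, 0.4,0,0,-35,0,0,0, 0.4,0,0,-35,0,0,0, 0.4,0,0,-35,0,0,0, 0.4,0,0,-35,0,0,0]'; python3 -m creep '[0.4,-35,0,0,0,0,0, 0.4,-35,0,0,0,0,0, 0.4,-35,0,0,0,0,0, 0.4,-35,0,0,0,0,0, 0.4,-35,0,0,0,0,0, 0.4,-35,0,0,0,0,0, 0.4,-35,0,0,0,0,0, 0.4,-35,0,0,0,0,0]'; python3 -m creep '[0.4,-35,0,0,0,0,0, 0.4,-35,0,0,0,0,0, 0.4,-35,0,0,0,0,0, 0.4,-35,0,0,0,0,0, 0.4,-35,0,0,0,0,0, 0.4,0,0,0,0,0,0, 0.4,0,0,0,0,0,0]'; python3 -c "
from g import *
s=cam('scene'); crop(s,285,150,425,265,5.5,'pics/s20.png')
t=cam('top'); crop(t,110,100,240,215,6,'pics/t20.png'); cv2.imwrite('pics/full20.png',s['pixels'][:,:,::-1])"
```

```text
time: 35.17
tool_pos: [0.4475, 0.2495, 0.0171]
tool_rot: [-180.0, 0.0, 84.5]
ft_force: [0.2, 0.2, 0.1]
grip_width: 0.0342
time: 35.75
tool_pos: [0.4473, 0.2494, 0.2153]
tool_rot: [180.0, -0.0, 84.5]
ft_force: [0.4, 0.6, -0.4]
grip_width: 0.034
time: 36.42
tool_pos: [0.4203, -0.0307, 0.2138]
tool_rot: [179.9, 0.0, 84.5]
ft_force: [0.7, -0.2, 0.6]
grip_width: 0.0342
time: 37.0
tool_pos: [0.4037, -0.2048, 0.2136]
tool_rot: [180.0, -0.0, 84.3]
ft_force: [0.2, -0.3, -0.2]
grip_width: 0.0342
```

View pics/s20.png

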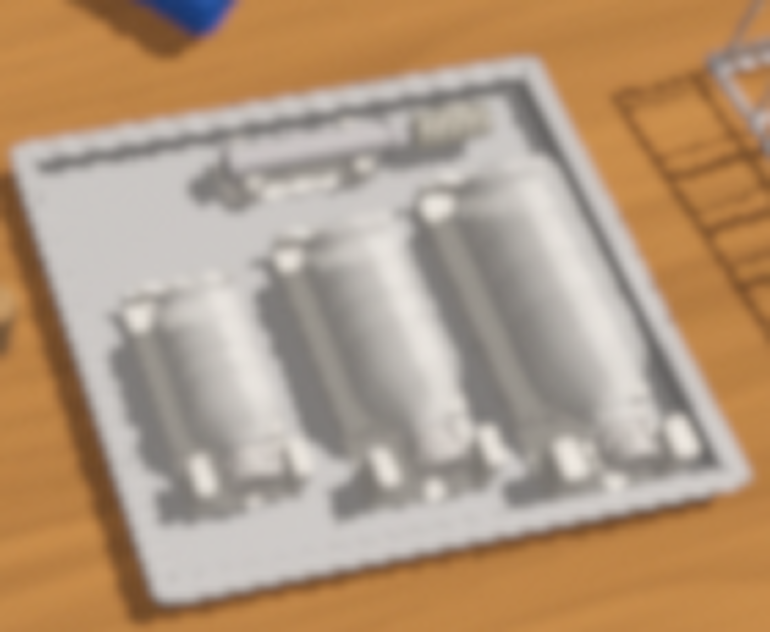

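View pics/t20.png

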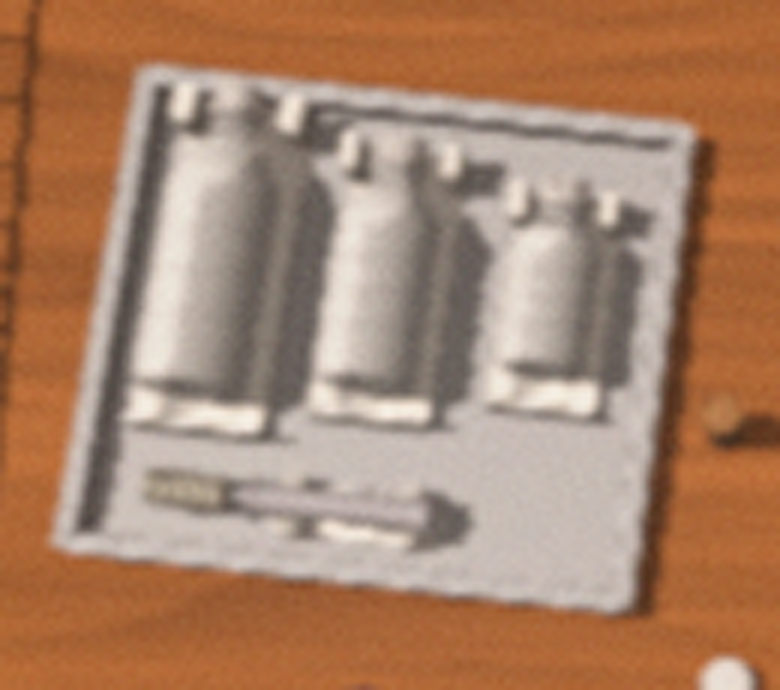

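```bash
python3 -c "
from g import *
s=cam('scene'); t=cam('top')
crop(t,130,172,195,196,12,'pics/t21.png'); crop(s,315,165,378,192,12,'pics/s21.png')
t0=cv2.imread('pics/t3.png')
im=cv2.imread('pics/top0.png'); crop({'pixels':im[:,:,::-1]},130,172,195,196,12,'pics/t22.png')
im=cv2.imread('pics/scene0.png'); crop({'pixels':im[:,:,::-1]},315,165,378,192,12,'pics/s22.png')
A=[cv2.imread('pics/%s.png'%k) for k in ('t21','t22')]; B=[cv2.imread('pics/%s.png'%k) for k in ('s21','s22')]
w=760
cv2.imwrite('pics/cmp.png',cv2.resize(np.vstack([x[:,:756] for x in A+B]),None,fx=.45,fy=.45,interpolation=cv2.INTER_AREA))
cv2.imwrite('pics/cmpA.png',np.vstack(A));
"
```

```text
(no output)
```

View pics/cmpA.png

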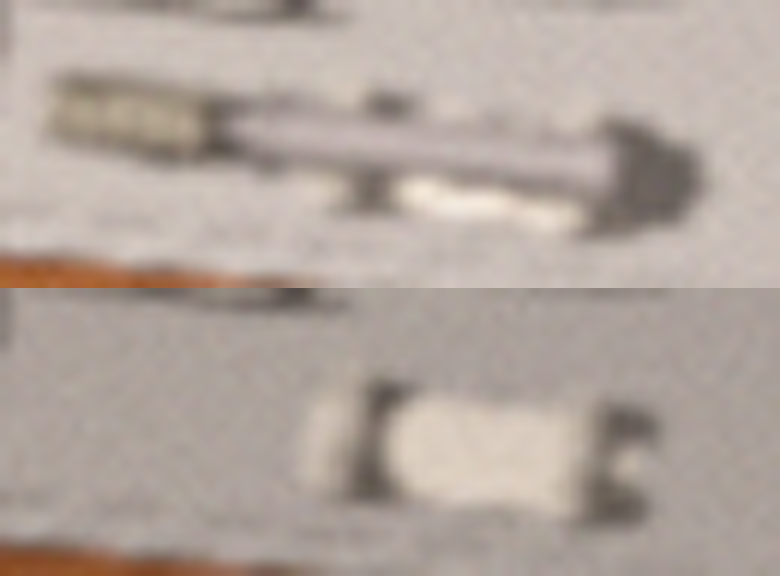

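View pics/s21.png

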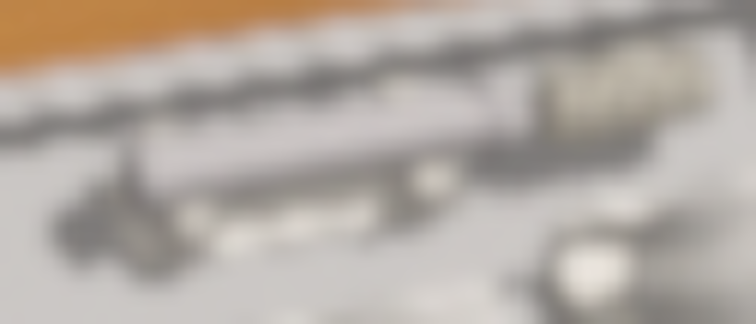

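View pics/s22.png

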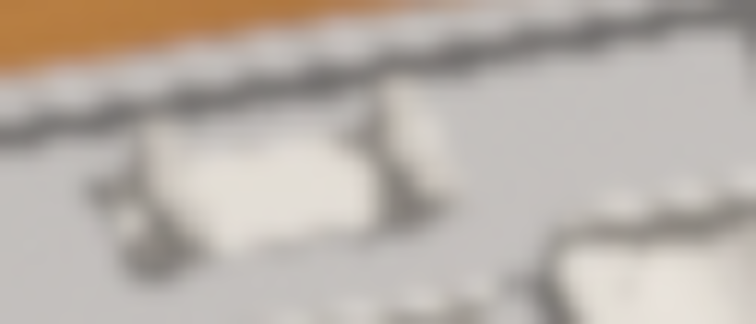

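```bash
python3 -c "
from g import *
s=cam('scene'); t=cam('top')
f=lambda P:np.c_[(P[:,:2]-C)@a,(P[:,:2]-C)@n].round(4)
c=lambda l,o:np.array(l)/12+np.array(o)
# brush ends on axis, z=.026
e=f(plane(t,c([[45,110],[612,158]],(130,172)),.026)); print('top ends',e, np.hypot(*(e[1]-e[0])))
e=f(plane(s,c([[137,160],[712,75]],(315,165)),.026)); print('scn ends',e, np.hypot(*(e[1]-e[0])))
print('saddle top out',f(plane(t,c([[300,440],[590,455]],(130,172-24)),.024)))
"
python3 - <<'E'
from h import *
from m import mask,axis
t=cam('top')
# bottles: cap-end positions etc. mask by color not easy; enlarge instead
crop(t,128,105,215,175,9,'pics/t23.png')
E
```

```text
top ends [[-0.1092  0.1181]
 [-0.1045 -0.0445]] 0.1626679132465896
scn ends [[-0.1092 -0.0416]
 [-0.1043  0.121 ]] 0.1626738147336565
saddle top out [[-0.1126  0.0446]
 [-0.1074 -0.0382]]
```

View pics/t23.png

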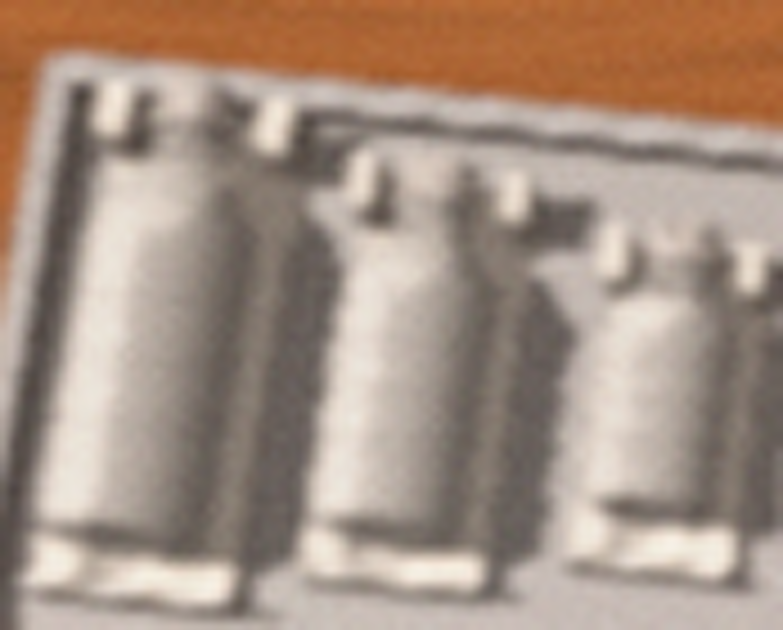

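```bash
python3 -c "
from g import *
s=cam('scene'); t=cam('top')
f=lambda P:np.c_[(P[:,:2]-C)@a,(P[:,:2]-C)@n].round(4)
for u,v,z,L in ((149.1,113.9,.055,.184),(176.3,121.7,.052,.150),(203,130.3,.049,.116)):
    e=f(plane(t,[[u,v]],z))[0]; print('top cap',e,'mid x',e[0]-L/2)
c=lambda l:np.array(l)/5.5+np.array([285,150])
for uv,z,L in (([635,455],.025,.184),([440,460],.022,.150),([262,475],.019,.116)):
    e=f(plane(s,[c(uv)],z))[0]; print('scn cap',e,'mid x',e[0]-L/2)
go(.4478,.2495,.2136,84.5)
"
```

```text
top cap [0.1269 0.0959] mid x 0.034900000000000014
top cap [ 0.1108 -0.0009] mid x 0.0358
top cap [ 0.0917 -0.0963] mid x 0.0337
scn cap [0.1227 0.1109] mid x 0.030700000000000005
scn cap [0.1026 0.0086] mid x 0.0276
scn cap [ 0.09   -0.0868] mid x 0.031999999999999994
turn first [0.    0.    0.002] then mm [ 4.542e+02  0.000e+00 -2.000e-01] | at [ 0.4042 -0.2026  0.2134] [180.    0.   84.6] t 37.45 w 0.0343 F [-0.2  0.3  0.3]
```

```bash
python3 -c "
from g import *
t=cam('top'); g=cv2.GaussianBlur(cv2.cvtColor(t['pixels'],cv2.COLOR_RGB2GRAY),(3,3),0).astype(np.float32)
o=cv2.GaussianBlur(cv2.cvtColor(cv2.imread('pics/top0.png'),cv2.COLOR_BGR2GRAY),(3,3),0).astype(np.float32)
for nm,y,r,L in (('small',-.096,.026,.116),('mid',.002,.029,.15),('large',.0995,.032,.184)):
  z=2*r+.008
  xs=np.arange(.042-L/2-.045,.042-L/2+.025,.003)
  P=np.array([[*T(x,y),z] for x in xs]); uv=proj(t,P).astype(np.float32)
  v=cv2.remap(g,uv[:,:1],uv[:,1:],1)[:,0]
  print(nm,'expected bottom end',.042-L/2); print([(int(round(x*1000)),int(k)) for x,k in zip(xs,v)])
  z=r+.008+.015
  xs=np.arange(.042+L/2-.03,.042+L/2+.02,.003)
  P=np.array([[*T(x,y),z] for x in xs]); uv=proj(t,P).astype(np.float32)
  print(' cap',.042+L/2,[(int(round(x*1000)),int(k),int(q)) for x,k,q in zip(xs,cv2.remap(g,uv[:,:1],uv[:,1:],1)[:,0],cv2.remap(o,uv[:,:1],uv[:,1:],1)[:,0])])
"
```

```text
small expected bottom end -0.016
[(-61, 190), (-58, 189), (-55, 183), (-52, 172), (-49, 166), (-46, 174), (-43, 195), (-40, 204), (-37, 202), (-34, 195), (-31, 178), (-28, 154), (-25, 129), (-22, 117), (-19, 134), (-16, 160), (-13, 182), (-10, 193), (-7, 195), (-4, 194), (-1, 193), (2, 190), (5, 190), (8, 191)]
 cap 0.1 [(70, 168, 139), (73, 164, 134), (76, 165, 136), (79, 170, 139), (82, 181, 143), (85, 190, 150), (88, 192, 153), (91, 189, 155), (94, 186, 156), (97, 186, 155), (100, 185, 155), (103, 185, 155), (106, 185, 156), (109, 184, 156), (112, 181, 153), (115, 172, 145), (118, 153, 127)]
mid expected bottom end -0.032999999999999995
[(-78, 192), (-75, 190), (-72, 182), (-69, 167), (-66, 154), (-63, 161), (-60, 182), (-57, 191), (-54, 186), (-51, 169), (-48, 145), (-45, 125), (-42, 121), (-39, 142), (-36, 169), (-33, 188), (-30, 197), (-27, 199), (-24, 200), (-21, 200), (-18, 200), (-15, 197), (-12, 194), (-9, 193)]
 cap 0.11699999999999999 [(87, 172, 134), (90, 173, 128), (93, 179, 123), (96, 188, 121), (99, 197, 127), (102, 201, 141), (105, 201, 153), (108, 197, 157), (111, 187, 153), (114, 170, 141), (117, 147, 121), (120, 129, 106), (123, 135, 112), (126, 153, 128), (129, 169, 142), (132, 171, 143), (135, 156, 130)]
large expected bottom end -0.049999999999999996
[(-95, 194), (-92, 192), (-89, 183), (-86, 165), (-83, 154), (-80, 162), (-77, 176), (-74, 185), (-71, 188), (-68, 183), (-65, 168), (-62, 144), (-59, 127), (-56, 132), (-53, 155), (-50, 180), (-47, 196), (-44, 203), (-41, 207), (-38, 208), (-35, 208), (-32, 207), (-29, 206), (-26, 206)]
 cap 0.134 [(104, 162, 99), (107, 160, 105), (110, 166, 111), (113, 178, 113), (116, 191, 109), (119, 201, 102), (122, 203, 109), (125, 201, 128), (128, 193, 142), (131, 179, 141), (134, 157, 128), (137, 134, 111), (140, 120, 100), (143, 116, 97), (146, 116, 97), (149, 116, 97), (152, 116, 95)]
```

Bottles check out: bottom ends are within about 5 mm of expected, and the caps sit midway between the cheeks. The brush's grip middle is about 6–8 mm towards the bristle side, inside the 14 mm limit. A collar may be riding on a saddle, so I'll regrasp and shift it.

```bash
python3 -m creep '[0.4,35,0,0,0,0,0, 0.4,35,0,0,0,0,0, 0.4,35,0,0,0,0,0, 0.4,35,0,0,0,0,0, 0.4,35,0,0,0,0,0, 0.4,35,0,0,0,0,0, 0.4,35,0,0,0,0,0, 0.4,35,0,0,0,0,0]'; python3 -m creep '[0.4,35,0,0,0,0,0, 0.4,35,0,0,0,0,0, 0.4,35,0,0,0,0,0, 0.4,35,0,0,0,0,0, 0.4,35,0,0,0,0,0, 0.4,0,0,0,0,0,0, 0.4,0,0,0,0,0,0]'; python3 -m creep '[0.4,0,0,30,0,0,0, 0.4,0,0,35,0,0,0, 0.4,0,0,35,0,0,0, 0.4,0,0,30,0,0,0, 0.4,0,0,20,0,0,0, 0.4,0,0,10,0,0,0, 0.4,0,0,0,0,0,0, 0.4,0,0,0,0,0,0]'; python3 -c "
from g import *
go(.448,.2495,.0186,84.5)"
```

```text
time: 38.17
tool_pos: [0.4307, 0.0773, 0.2136]
tool_rot: [180.0, -0.0, 84.5]
ft_force: [1.6, 0.1, 0.3]
grip_width: 0.0344
time: 38.75
tool_pos: [0.4473, 0.2511, 0.2132]
tool_rot: [-180.0, 0.0, 84.7]
ft_force: [0.4, -0.9, 0.5]
grip_width: 0.0342
time: 39.42
tool_pos: [0.4479, 0.2488, 0.0537]
tool_rot: [-180.0, 0.0, 84.4]
ft_force: [-0.6, 0.2, -0.7]
grip_width: 0.0339
turn first [-0.     0.    -0.001] then mm [ 0.7  0.  35.1] | at [0.4479 0.2488 0.0537] [-180.     0.    84.4] t 39.42 w 0.0339 F [-0.6  0.2 -0.7]
```

```bash
python3 -m creep '[0.4,0,0,15,0,0,0, 0.4,0,0,12,0,0,0, 0.4,0,0,8,0,0,0, 0.4,0,0,0,0,0,0, 0.4,0,0,0,0,0,0, 0.4,0,0,0,0,0,0]'; python3 -m creep '[0,0,0,0,0,0,0, 0,0,0,0,0,0,0, 0,0,0,0,0,0,0, 0,0,0,0,0,0,0, 0,0,0,0,0,0,0]'; python3 -m creep '[0,0,0,-4,0,0,0, 0,0,0,-4,0,0,0, 0,-6,0,0,0,0,0, 0,0,0,0,0,0,0, 0,0,0,0,0,0,0]'; python3 -c "
from g import *
go(.448,.2435,.0186,84.5)"
```

```text
time: 39.92
tool_pos: [0.4481, 0.2497, 0.0189]
tool_rot: [180.0, -0.0, 84.5]
ft_force: [0.0, -0.1, 0.4]
grip_width: 0.0343
time: 40.33
tool_pos: [0.448, 0.2499, 0.0193]
tool_rot: [180.0, -0.0, 84.5]
ft_force: [-2.5, -0.8, 6.6]
grip_width: 0.0156
time: 40.75
tool_pos: [0.4469, 0.243, 0.0262]
tool_rot: [-180.0, 0.0, 84.5]
ft_force: [0.2, -0.2, 0.5]
grip_width: 0.0155
turn first [-0.     0.    -0.001] then mm [0.6 1.1 7.6] | at [0.4469 0.243  0.0262] [-180.     0.    84.5] t 40.75 w 0.0155 F [ 0.2 -0.2  0.5]
```

```bash
python3 -m creep '[0,0,0,4,0,0,0, 0,0,0,3,0,0,0, 0,0,0,1,0,0,0, 0,0,0,0,0,0,0, 0,0,0,0,0,0,0]'; python3 -m creep '[0.2,0,0,0,0,0,0, 0.35,0,0,0,0,0,0, 0.4,0,0,0,0,0,0, 0.4,0,0,0,0,0,0, 0.4,0,0,0,0,0,0]'; python3 -m creep '[0.4,0,0,-6,0,0,0, 0.4,0,0,-15,0,0,0, 0.4,0,0,-35,0,0,0, 0.4,0,0,-35,0,0,0, 0.4,0,0,-35,0,0,0, 0.4,0,0,-35,0,0,0, 0.4,0,0,-35,0,0,0]'; python3 -m creep '[0.4,-35,0,0,0,0,0, 0.4,-35,0,0,0,0,0, 0.4,-35,0,0,0,0,0, 0.4,-35,0,0,0,0,0, 0.4,-35,0,0,0,0,0, 0.4,-35,0,0,0,0,0, 0.4,-35,0,0,0,0,0, 0.4,-35,0,0,0,0,0]'; python3 -m creep '[0.4,-35,0,0,0,0,0, 0.4,-35,0,0,0,0,0, 0.4,-35,0,0,0,0,0, 0.4,-35,0,0,0,0,0, 0.4,-35,0,0,0,0,0, 0.4,0,0,0,0,0,0, 0.4,0,0,0,0,0,0]'; python3 -c "
from g import *
s=cam('scene'); t=cam('top')
A=cv2.resize(t['pixels'][172:196,130:195,::-1],None,fx=12,fy=12,interpolation=2); B=cv2.resize(s['pixels'][165:192,315:378,::-1],None,fx=12,fy=12,interpolation=2)
B=cv2.copyMakeBorder(B,0,0,0,A.shape[1]-B.shape[1],0); cv2.imwrite('pics/fin.png',np.vstack([A,B])); cv2.imwrite('pics/fin_s.png',s['pixels'][:,:,::-1])"
```

```text
time: 41.17
tool_pos: [0.4473, 0.2434, 0.0192]
tool_rot: [-180.0, 0.0, 84.5]
ft_force: [-2.5, -2.2, 8.1]
grip_width: 0.0155
time: 41.58
tool_pos: [0.4468, 0.2435, 0.018]
tool_rot: [-180.0, 0.0, 84.5]
ft_force: [-0.2, -0.5, -0.9]
grip_width: 0.034
time: 42.17
tool_pos: [0.4467, 0.2434, 0.2163]
tool_rot: [180.0, -0.0, 84.5]
ft_force: [1.5, 0.2, 0.3]
grip_width: 0.0343
time: 42.83
tool_pos: [0.4197, -0.0367, 0.2148]
tool_rot: [179.9, 0.0, 84.5]
ft_force: [1.0, -0.4, 0.3]
grip_width: 0.0341
time: 43.42
tool_pos: [0.4031, -0.2108, 0.2146]
tool_rot: [180.0, -0.0, 84.3]
ft_force: [0.3, 0.0, -0.6]
grip_width: 0.0344
```

View pics/fin.png

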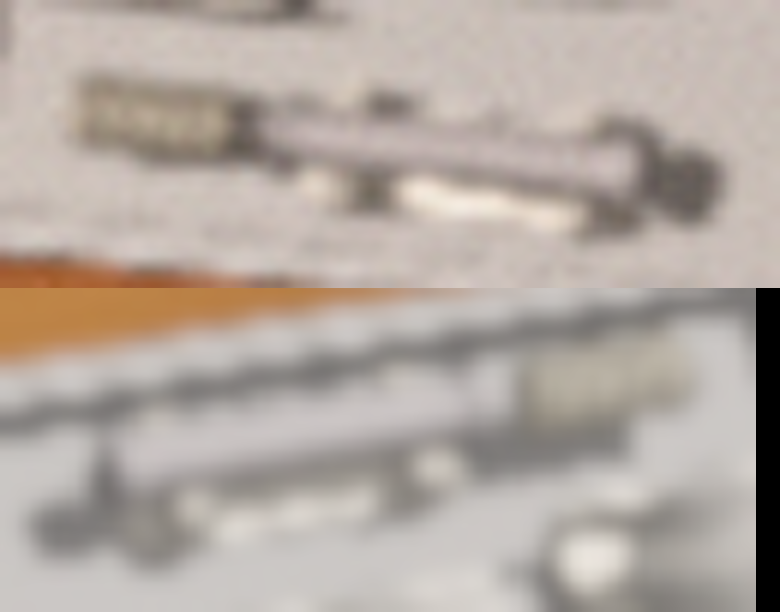

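View pics/fin_s.png

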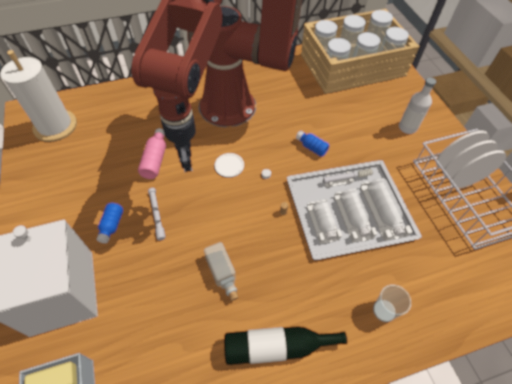

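The grip plus collars now spans x 260–638 in the top crop (centre about 449), and the saddle pair is centred at about 447. The glass bottle at (221,270) and the muddler at (156,213) have not moved. I'm handing in.

```bash
python3 -m creep '[0.4,0,0,0,0,0,0, 0.4,0,0,0,0,0,0, 0.4,0,0,0,0,0,0]'; python3 -c "
from rig import ctrl; print(ctrl.sign_off())"
```

```text
time: 43.77
tool_pos: [0.4036, -0.2082, 0.2143]
tool_rot: [-180.0, -0.0, 84.6]
ft_force: [-0.5, 0.9, 0.2]
grip_width: 0.0342
the job is handed in; nothing more can be done
None
```

I laid all three PET bottles in their own cradles, caps in the notches, and the brush across both V rests. I handed the job in at about 44 s of the 106 s allowed; no verdict was reported.

**Bottles:** In the top view, the bottom ends were about 1 to 5 mm from the planned positions, the mid bottle being the furthest off. The caps sat within about 3 mm of midway between the cheeks. A cruder cap-end reading disagreed, placing the bottles 6 to 14 mm nearer the robot. I trusted the clearer bottom edges instead, which agree with where the arm released the bottles.

**Brush:** I first set it about 6 mm off along its axis, then regrasped and shifted it. In the last pictures the grip's middle is about 1 mm (top view) to 4 mm (scene view) from the middle of the two rests. I did not re-measure its height after the shift, but the rests took its weight at the expected height.

**Left alone:** The glass bottle, muddler, and blue and pink look-alikes show no movement in the final picture, judged by eye. The arm was clear of everything.

**Regrasps:** The first grips on the small and large bottles were above their axes, so I reopened and gripped both again lower before lifting.

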